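# Hold the ink rack's keeper bolt from behind its bracket

### The arm

A 6-joint arm with a two-finger parallel gripper is mounted at the origin on a cart in front of the work surface, level with it; the furniture and walls round the work are solid. World frame = base frame: x ahead of the robot, y to its left, z up, the work surface at z = 0. Lengths are in m, angles in rad, forces in N, time in s.
With the tool pointing down it reaches from about 0.3 to 0.875 m from the base axis. Payload 6.4 kg.
Tool frame: the origin (TCP) lies at the centre of the arm's flange, where the gripper is bolted on; the fingertips stand 166 mm ahead of it and the grasp point (between the pads) lies 147 mm ahead of it (robot.tip_reach is the distance from the TCP to the fingertips, in m); z points along the fingers, x is the direction in which the jaws open and shut, and the axes are right-handed (so a half turn about z gives the same grasp; the last joint's range is limited). The gripper opens to 88 mm and grips with 3 to 60 N. Pads are 18 mm wide; open, the fingers measure 123 mm over their backs; the gripper's body (75 mm by 187 mm) begins 45 mm behind the grasp point.
Start: joints at [1.066, 0.181, 1.607, -0, 1.354, -0.206], TCP at [0.169, 0.55, 0.405] pointing down, gripper open.
Joint ranges: [-2.99, 2.99], [-0.89, 2.07], [0.3, 2.58], [-1.14, 4.28], [0, 2.63], [-3.12, 3.12]. Speed limits (rad/s): [2.57, 2.57, 3.01, 3.14, 3.14, 3.14].

### API

Orientations are given as a rotation vector (axis times angle).
In Python, from station import robot gives the robot as it stands. The module is installed in compiled form; this text tells all that it offers.
- The arm moves only by the tool jog_arm, never from a script. Its argument "series" is a list of rows, each a list of 4 numbers: the shift along the tool's x, y, z in m, then the turn about the tool's z in degrees. A call has 1 to 5 rows; each row is the pose to reach, as a shift and turn from the pose commanded when the call began, along the tool's axes at that moment; what a row does not reach only later rows make up. A row lasts 1/8 s, in which the tool goes at most 62.5 mm and 10.7 degrees, less where a joint would pass 70% of its speed; a pose out of reach is approached as far as the arm can. A call with a gripper value outside its range is refused whole. "grip" is the gripper's target within -1 to 1 (fully open at 1, half-way at 0, shut at -1), set as the call begins (left out, the last holds). The fingers move at their own pace and stop on an object; "squeeze" is the grip in N (left out, the last holds). Time passes only in rows, so rows that repeat a pose let the fingers close. It gives the time, the measured TCP pose, the force and the opening at its end, in the units of the state.
- robot.read_state(): the state, without advancing time (a new reading comes with each control period).
- robot.snapshot(name): name is "scene" or "side" or "wrist"; returns a dict with "pixels" (400x640x3 uint8, blue, green, red), "intrinsics" (3x3 intrinsics, pixels), "R" (3x3) and "t" (3): a world point X has camera coordinates R X + t. Camera axes: x right, y down, z forward; pixel columns grow to the right and rows downward; lengths in m; the calibration is good to about 2 mm. A picture is of the moment at which its call begins. There is no depth.
- robot.job_done(): hands the job in, once; it reports no verdict.
The state is a dict: "t": time; "joint_pos": joint angles; "qd": joint speeds; "joint_torque": joint torques, N m; "position": TCP position; "eef_rot": TCP orientation; "contact_force": force on the tool from outside, world axes, zero at the start; "moment": the same for the moment, N m; "finger_gap": opening from 0.0 (shut) to 1.0 (fully open).
Only numpy, scipy, OpenCV 4.12 (cv2) and the standard library are available. Lean on these libraries where they do the work, as an engineer would, in place of code of your own. Each camera call takes 0.05 s, during which the arm holds its last target.

### The job

Stand the loose red ink bottle upright on the rack's shelf, in the free place beside the black one, and let it go. Then reach down into the gap behind the rack's bracket, grip the hidden hex head of the keeper bolt and turn it so that the rubber pad swings against the red bottle and presses the two bottles side by side against the end stop. Finish while holding: keep your grip on the bolt head so that it cannot spring back while I do up the lock nut on the front, and leave the other things on the table as they are.

Things in the scene. Friction and masses are not known exactly. Their poses are not given: they have to be found in the camera images.
- rack: Fixed steel ink rack. Origin on the table top straight below the bolt's axis, at the bracket's front face; x to the rack's back (away from the robot at yaw 0), y to its left, z up; yaw varies. 'mm' below are in this frame. Bracket: two dark upright plates, y -35..35, up to z 98, front one x 0..6, rear one x 56..62; the 50 mm gap between them is open at top and sides.
- bay_place (a point): Point on the shelf's top where the red bottle's base centre should stand: mm (-30, 56, 8) in the rack's frame; y from 50 to 62 will do. The bay lies left of the bracket between two low lips, inner faces 21.5 mm before and behind this point, tops 11 mm above it; along y it is free from the pad (27 mm to the right of this point when swung back) to the black bottle.
- end_stop (a point): Centre of the fixed end stop's face at the bay's left end: mm (-30, 118.5, 34), the stop reaches 60 mm above the table. The row of bottles is pressed against it.
- ink_red_center (a point): Red ink bottle with a white pointed cap, loose, standing upright on the table: 37 mm diameter, 105 mm tall, about 70 g. Point on its axis half-way up (52.5 mm above its base). It acts as a plain cylinder of full diameter up to 100 mm, the cap included; grip it some 65 to 75 mm up, so that the gripper's palm stays clear of its top.
- ink_black_center (a point): Black ink bottle of the same size, loose, already standing in the rack's bay by the end stop. Point on its axis half-way up (52.5 mm above its base).
- bolt_head (a point): Steel hex head of the keeper bolt, hidden behind the bracket's front plate: 30 mm across flats, 18 mm long. Origin at its centre, mm (31, 0, 80) in the rack's frame, midway in the 50 mm gap; it turns about its own x axis, which is the rack's x. At joint 0 two flats are upright and face the rack's left and right (y), so that fingers from straight above can pinch them.
- keeper_pad (a point): Black rubber pad at the lower end of the yellow keeper arm, which is fixed to the front end of the bolt and hangs in front of the bracket; pad 30 x 6 x 16 mm, origin at its centre (26 mm to the left of the bolt's axis and 45 mm below it at joint 0); its left (+y) face presses on the red bottle.
- keeper (a joint): Turn of bolt, head and keeper arm, rad: 0 = sprung back on its stop; grows to 0.7 as they turn about the rack's +x axis (pad swings to the rack's left, top of the head leans to its right). A spring turns it back with 0.10 N m at 0, growing by 0.02 N m per 0.1 rad. With both bottles against the stop the pad meets the red one at 0.3 to 0.4.
- punch_pad_center (a point): Bystander: cream punching pad, 85 x 120 x 18 mm, its centre. Leave it.
- brush_center (a point): Bystander: glue brush, 18 x 141 x 12 mm, lying, its centre. Leave it.
- wax_block_center (a point): Bystander: yellow wax block, 36 x 55 x 23 mm, its centre. Leave it.
- pliers_center (a point): Bystander: flat pliers with red grips, 60 x 151 x 12 mm, lying, the centre. Leave it.
There are look-alikes about, which are no part of the job. What is shaped like the part that bears ink_red_center but yellow is not meant.

How it is judged:
By the outcome, as a careful person would: the job done as asked, in the order asked, and still so for the second after the job is handed in, while the arm keeps its last pose, push and grip.
It also fails if it takes over 51 s, if anything falls off the work surface, if the arm or the gripper's body presses on something with over 40 N, if the wrist force passes 120 N, or if a joint passes its speed limit or range.

## Working session

There is one attempt and no reset: what is moved stays moved. The work goes in short steps, Python scripts to look and compute and a tool call to move; the robot and the scene stay as the last step left them, time stands still between calls to the robot, and variables do not carry over. Pictures are saved under pics/ and viewed, and the job is handed in when it is done.

Besides the shell and the picture viewer there is one more tool, called after ">>>" by a JSON object that holds its "api" and its "payload". jog_arm: Moves the arm, as the interface text tells. Its arguments: {"type":"object","properties":{"series":{"type":"array","items":{"type":"array","items":{"type":"number"}}},"grip":{"type":"number"},"squeeze":{"type":"number"}},"required":["series"]}

```bash
mkdir -p pics; cat > h.py <<'E'
from station import robot
import numpy as np, cv2, pickle
def snap(n,f):
    s=robot.snapshot(n); cv2.imwrite(f'pics/{f}.png',s['pixels']); pickle.dump({k:np.array(s[k]) for k in('pixels','intrinsics','R','t')},open(f'{f}.pkl','wb')); return s
def load(f): return pickle.load(open(f'{f}.pkl','rb'))
def ray(s,u,v):
    R=np.array(s['R']);t=np.array(s['t']);d=R.T@np.linalg.inv(s['intrinsics'])@np.array([u,v,1.]); return -R.T@t,d/np.linalg.norm(d)
def plane(s,u,v,z):
    c,d=ray(s,u,v); return c+d*(z-c[2])/d[2]
def proj(s,X):
    p=np.array(s['intrinsics'])@(np.array(s['R'])@np.array(X)+np.array(s['t'])); return p[:2]/p[2]
def tri(*obs):
    A=0;b=0
    for s,u,v in obs:
        c,d=ray(s,u,v);P=np.eye(3)-np.outer(d,d);A=A+P;b=b+P@c
    X=np.linalg.solve(A,b); return X,[np.linalg.norm((np.eye(3)-np.outer(ray(s,u,v)[1],ray(s,u,v)[1]))@(X-ray(s,u,v)[0])) for s,u,v in obs]
E
python3 - <<'E'
from h import *
np.set_printoptions(precision=4,suppress=True)
for n in('scene','side','wrist'):
    s=snap(n,n+'0'); print(n,-np.array(s['R']).T@s['t'],np.array(s['R'])[2])
print(robot.read_state(),robot.tip_reach)
E
```

```text
scene [-0.1556 -0.3047  0.6624] [ 0.6937  0.4169 -0.5873]
side [0.4814 0.8683 0.7704] [ 0.0156 -0.7374 -0.6753]
wrist [0.1012 0.5705 0.3837] [ 0.2654 -0.0831 -0.9606]
{'t': 0.15, 'joint_pos': array([ 1.0657,  0.1814,  1.6077,  0.    ,  1.3538, -0.2063]), 'qd': array([-0.0005, -0.0003, -0.0021, -0.0005, -0.0001, -0.0005]), 'joint_torque': array([  0.0007, -43.4228, -34.217 ,   0.0702,   0.0357,  -0.0001]), 'position': array([0.1692, 0.5494, 0.404 ]), 'eef_rot': array([ 2.5269,  1.8657, -0.002 ]), 'contact_force': array([-0.2166,  0.1318,  0.5457]), 'moment': array([-0.0193, -0.0155, -0.0245]), 'finger_gap': 1.000265571479991} 0.166
```

View pics/scene0.png

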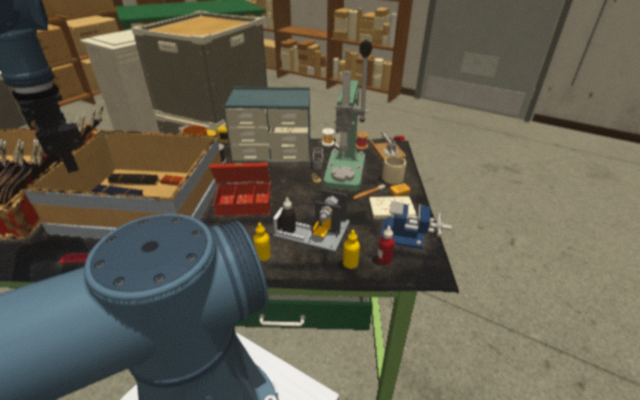

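View pics/side0.png

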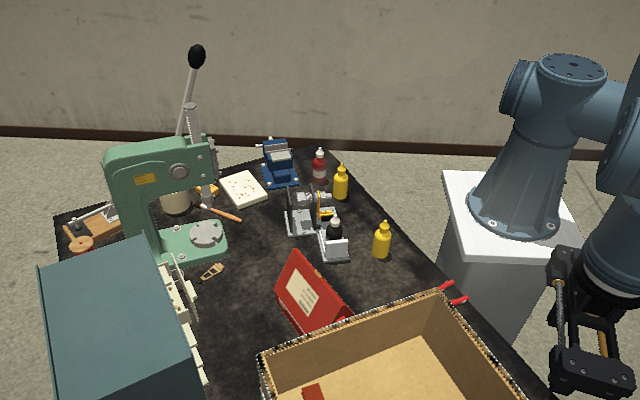

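View pics/wrist0.png

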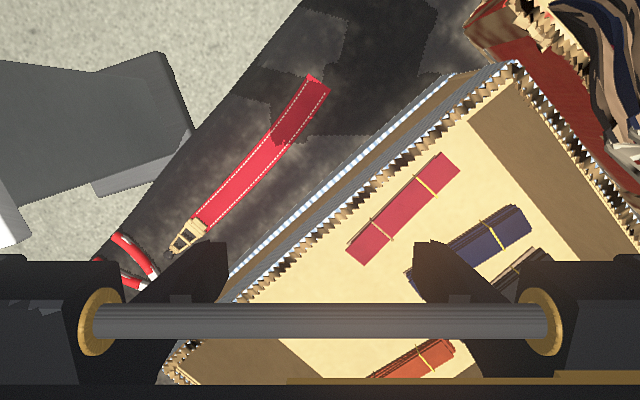

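The pictures show one red bottle with a white cap, at scene (386,245) / side (319,165). The possible confusions are the yellow bottles at scene (261,243) and (351,250), and the black one in the rack at (287,215). I choose the red one and check it in close crops.

```bash
python3 - <<'E'
from h import *
np.set_printoptions(precision=4,suppress=True)
a=load('scene0');b=load('side0')
c=cv2.resize(a['pixels'][180:280,250:450],None,fx=4,fy=4,interpolation=cv2.INTER_CUBIC)
cv2.imwrite('pics/c1.png',c)
c=cv2.resize(b['pixels'][130:270,250:410],None,fx=4.2,fy=4.2,interpolation=cv2.INTER_CUBIC)
cv2.imwrite('pics/c2.png',c)
E
```

```text
(no output)
```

View pics/c1.png

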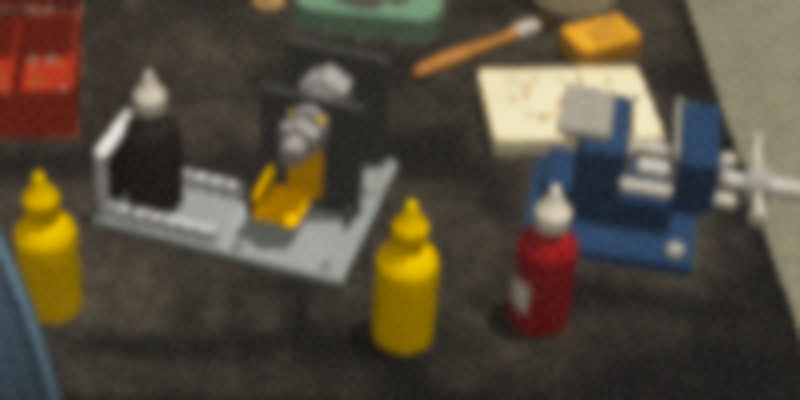

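View pics/c2.png

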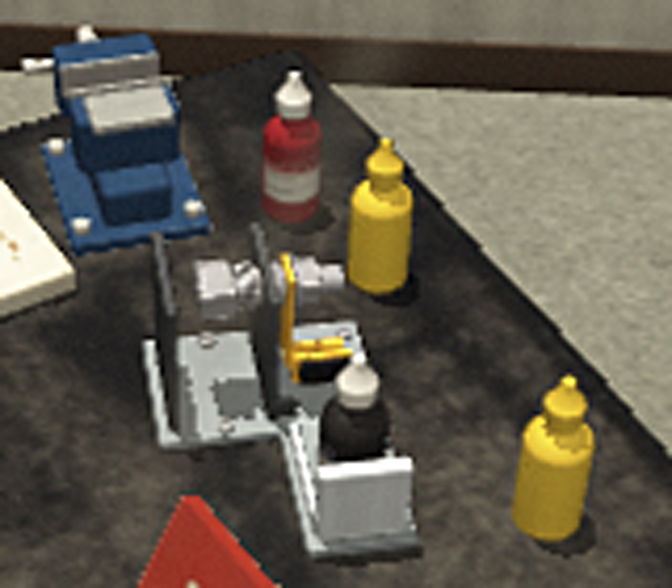

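```bash
python3 - <<'E'
from h import *
np.set_printoptions(precision=4,suppress=True)
a=load('scene0');b=load('side0')
A=lambda x,y:(a,250+x/4,180+y/4); B=lambda x,y:(b,250+x/4.2,130+y/4.2)
for n,p,q in [('red tip',A(553,188),B(293,73)),('black tip',A(150,72),B(357,355)),('yel tip',A(411,200),B(386,142)),('yel2 tip',A(39,172),B(570,380)),
 ('stop top front',A(98,150),B(412,460))]:
    print(n,*tri(p,q))
for n,x,y in [('black',150,0),]: pass
for nm,s in(('sc',a),('sd',b)):
    hsv=cv2.cvtColor(s['pixels'],cv2.COLOR_BGR2HSV)
    m=((hsv[...,0]<8)|(hsv[...,0]>172))&(hsv[...,1]>150)&(hsv[...,2]>50)
    n,l,st,ce=cv2.connectedComponentsWithStats(m.astype(np.uint8))
    for i in range(1,n):
        if st[i,4]>40: print(nm,st[i],ce[i])
# shelf corners at z=.008 (scene): rack plate corners
for x,y in[(98,222),(342,282),(397,162)]: print('scene z8',plane(*A(x,y),.008))
for x,y in[(160,440),(315,555),(420,545),(148,345),(355,325)]: print('side z8',plane(*B(x,y),.008))
E
```

```text
red tip [ 0.4943 -0.0895  0.1035] [np.float64(0.0003971916874470682), np.float64(0.0003971916874470811)]
black tip [0.4539 0.1672 0.1115] [np.float64(0.00036728180779637825), np.float64(0.00036728180779626907)]
yel tip [ 0.4388 -0.0249  0.1038] [np.float64(0.0012770279181503947), np.float64(0.001277027918150589)]
yel2 tip [0.3459 0.1699 0.104 ] [np.float64(0.0014257336165051553), np.float64(0.0014257336165051841)]
stop top front [0.4231 0.1893 0.0601] [np.float64(0.001024871379499494), np.float64(0.001024871379499473)]
sc [357 138   9   9  59] [361.2712 142.    ]
sc [ 210  162   60   54 2645] [241.4454 188.5868]
sc [ 20 195  19  31 275] [ 28.5564 211.4364]
sc [  8 213  11  15  53] [ 12.6981 219.5094]
sc [  0 218  10  17  92] [  2.9783 227.2174]
sc [377 238  17  26 296] [386.0811 250.1216]
sc [ 60 254  27  10 196] [ 72.8878 257.9235]
sd [313 157  12  12  89] [317.3371 162.4045]
sd [ 274  248   81   88 2755] [309.7397 296.6483]
sd [438 280  17  10  80] [446.25   284.1375]
sd [450 295  19  11  96] [458.9583 299.9271]
sd [302 384  22  16 259] [312.0232 392.6216]
scene z8 [0.4144 0.1859 0.008 ]
scene z8 [0.4501 0.0226 0.008 ]
scene z8 [0.5732 0.0498 0.008 ]
side z8 [0.5587 0.1338 0.008 ]
side z8 [0.47   0.2127 0.008 ]
side z8 [0.4145 0.2024 0.008 ]
side z8 [0.5724 0.0568 0.008 ]
side z8 [0.4506 0.0313 0.008 ]
```

```bash
python3 - <<'E'
from h import *
np.set_printoptions(precision=3,suppress=True)
a=load('scene0');b=load('side0')
A=lambda x,y:(a,250+x/4,180+y/4); B=lambda x,y:(b,250+x/4.2,130+y/4.2)
for x,y in[(525,205),(690,265)]: print('vise base scene',plane(*A(x,y),.005))
for x,y in[(207,225),(75,245)]: print('vise base side',plane(*B(x,y),.005))
print('vise jaw top', tri(A(585,95),B(130,105)))
print('punch', plane(*A(480,68),.018), plane(*A(495,145),.018))
# press head etc
print(tri((a,345,78),(b,195,108)))
E
```

```text
vise base scene [ 0.582 -0.043  0.005]
vise base scene [ 0.584 -0.156  0.005]
vise base side [ 0.545 -0.06   0.005]
vise base side [ 0.627 -0.035  0.005]
vise jaw top (array([ 0.594, -0.066,  0.095]), [np.float64(0.003308287012202623), np.float64(0.0033082870122026135)])
punch [0.692 0.045 0.018] [ 0.614 -0.004  0.018]
(array([0.717, 0.157, 0.346]), [np.float64(0.003707454680896847), np.float64(0.0037074546808969757)])
```

>>> {"api": "jog_arm", "payload": {"series": [[-0.03,0.03,0,0],[-0.07,0.07,0,0],[-0.11,0.115,0,0],[-0.15,0.155,0,0],[-0.19,0.2,0,0]]}}

```text
t: 0.78
position: [0.3047, 0.3075, 0.4047]
eef_rot: [2.526, 1.867, 0.0]
contact_force: [1.4, 0.2, 0.4]
finger_gap: 0.996
```

>>> {"api": "jog_arm", "payload": {"series": [[-0.04,0.04,0,0],[-0.08,0.085,0,0],[-0.12,0.125,0,0],[-0.15,0.16,0,0],[-0.165,0.172,0,0]]}}

```text
t: 1.4
position: [0.4212, 0.0986, 0.4047]
eef_rot: [2.53, 1.862, -0.0]
contact_force: [-0.2, 0.8, -0.7]
finger_gap: 1.001
```

```bash
python3 - <<'E'
from h import *
s=snap('wrist','w1'); print(robot.read_state()['position'],robot.read_state()['eef_rot'])
for X in([.4943,-.0895,.1],[.4539,.1672,.11]): print(proj(s,X))
E
```

```text
[0.42148639 0.09785132 0.40459315] [ 2.52917377e+00  1.86169570e+00 -1.10660336e-03]
[157.68173763 312.59965374]
[407.61852732 203.0761497 ]
```

View pics/w1.png

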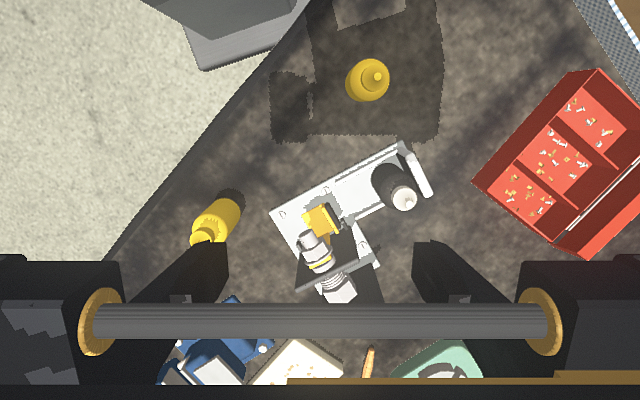

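The wrist view shows the rack's shelf, the black bottle's tip at (405,200), the bolt at about (320,255) and the end stop at (420,170). I zoom in for the corners.

```bash
python3 - <<'E'
from h import *
s=load('w1')
cv2.imwrite('pics/c3.png',cv2.resize(s['pixels'][130:305,260:450],None,fx=4,fy=3.4285714,interpolation=cv2.INTER_CUBIC))
E
```

```text
(no output)
```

View pics/c3.png

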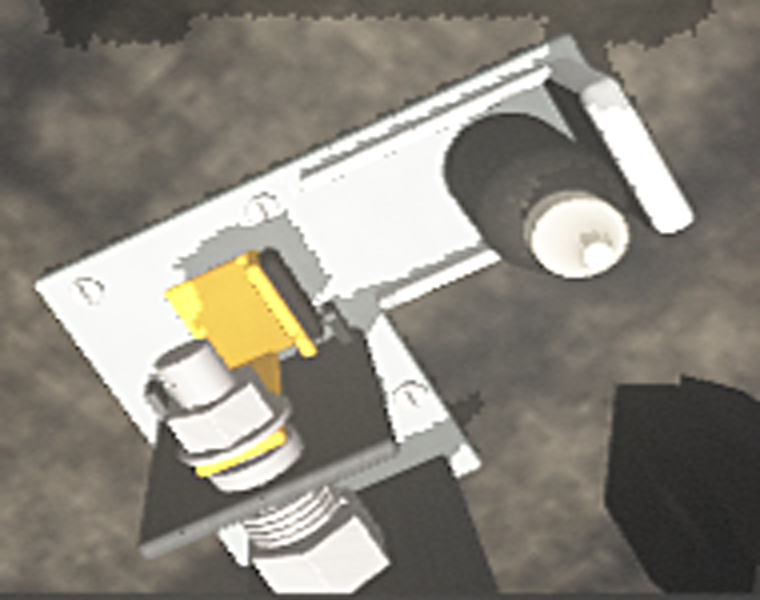

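```bash
python3 - <<'E'
from h import *
np.set_printoptions(precision=4,suppress=True)
s=load('w1');a=load('scene0');b=load('side0')
C=lambda x,y:(s,260+x/4,130+y/3.4285714)
A=lambda x,y:(a,250+x/4,180+y/4); B=lambda x,y:(b,250+x/4.2,130+y/4.2)
P1=plane(*C(143,543),.098);P2=plane(*C(397,437),.098);print('plate top front corners',P1,P2,np.linalg.norm(P2-P1),'mid',(P1+P2)/2)
S1=plane(*C(40,285),.008);S2=plane(*C(562,37),.008);print('shelf front edge',S1,S2)
T1=plane(*C(585,95),.06);T2=plane(*C(664,232),.06);print('stop inner edge',T1,T2)
for n,d in(('plate',P2-P1),('shelf',S2-S1),('stop',(T2-T1)[[1,0,2]]*[-1,1,1])): print(n,np.degrees(np.arctan2(-d[0],d[1])))
for i in(0,):
  print('stop near corner height',tri(C(607,78),B(412,460)),)
  print('black tip',tri(C(600,250),B(357,355),A(150,72)))
  print('plate top corners 2view: L', tri(C(397,443),B(257,226)))
E
```

```text
plate top front corners [0.51   0.0472 0.098 ] [0.4967 0.1141 0.098 ] 0.06822325900884219 mid [0.5034 0.0806 0.098 ]
shelf front edge [0.4553 0.0268 0.008 ] [0.4185 0.1936 0.008 ]
stop inner edge [0.427  0.1849 0.06  ] [0.4722 0.1947 0.06  ]
plate 11.262861695051486
shelf 12.444143030173594
stop 12.181128086711682
stop near corner height (array([0.423 , 0.191 , 0.0612]), [np.float64(0.0006330337171738229), np.float64(0.0006330337171738528)])
black tip (array([0.4539, 0.168 , 0.1118]), [np.float64(0.0009086327238522607), np.float64(0.00029600407192297115), np.float64(0.0009360677215137208)])
plate top corners 2view: L (array([0.4954, 0.1094, 0.1351]), [np.float64(0.014899442849510445), np.float64(0.014899442849510556)])
```

>>> {"api": "jog_arm", "payload": {"series": [[-0.05,0.02,0.01,0],[-0.1,0.04,0.02,0],[-0.145,0.06,0.035,0],[-0.158,0.065,0.04,0],[-0.158,0.065,0.04,0]], "grip": 0.5}}

```text
t: 2.08
position: [0.4357, -0.0692, 0.3643]
eef_rot: [-2.527, -1.863, 0.001]
contact_force: [0.0, 0.7, -0.0]
finger_gap: 0.746
```

```bash
python3 - <<'E'
from h import *
np.set_printoptions(precision=4,suppress=True)
s=snap('wrist','w2'); print(robot.read_state()['position'],robot.read_state()['eef_rot'])
print(proj(s,[.4943,-.0895,.1035]))
E
```

```text
[ 0.4358 -0.0686  0.3647] [-2.5267 -1.8652 -0.0001]
[316.4858 277.046 ]
```

View pics/w2.png

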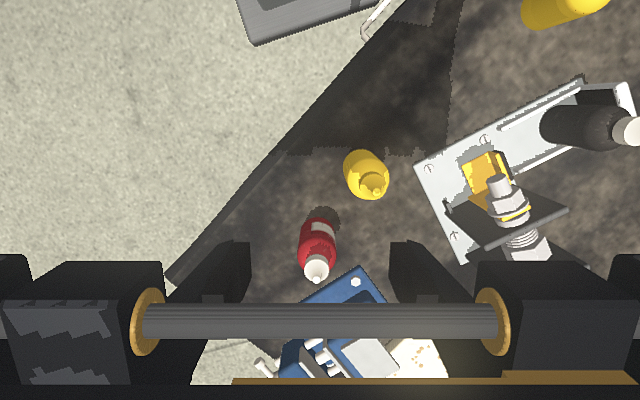

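>>> {"api": "jog_arm", "payload": {"series": [[-0.002,0.03,0.03,0],[-0.003,0.062,0.06,0],[-0.003,0.062,0.07,0],[-0.003,0.062,0.08,0]]}}

```text
t: 2.62
position: [0.494, -0.0891, 0.2847]
eef_rot: [-2.525, -1.868, 0.0]
contact_force: [-0.5, 0.6, -0.7]
finger_gap: 0.75
```

```bash
python3 - <<'E'
from h import *
np.set_printoptions(precision=4,suppress=True)
s=snap('wrist','w3'); st=robot.read_state();print(st['position'],st['eef_rot'])
g=st['position'][:2]; print('red rel',np.array([.4943,-.0895])-g, proj(s,[.4943,-.0895,.1035]))
E
```

```text
[ 0.4934 -0.0891  0.2837] [-2.5248 -1.8669  0.0012]
red rel [ 0.0009 -0.0004] [318.3796 246.5777]
```

View pics/w3.png

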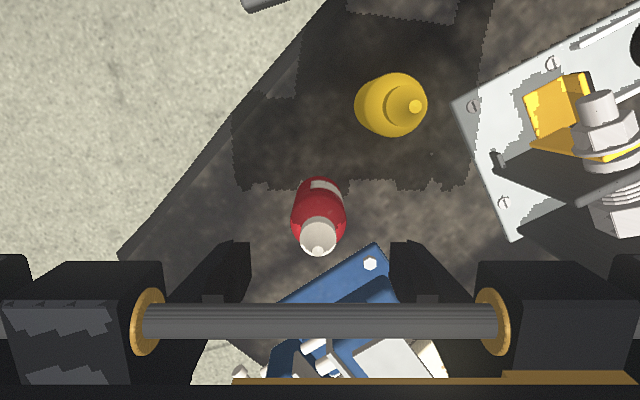

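The red tip is at (319,248), where the measurement predicts it, and midway between the fingers. I go down.

>>> {"api": "jog_arm", "payload": {"series": [[0.001,0,0.02,0],[0.001,0,0.045,0],[0.001,0,0.065,0],[0.001,0,0.065,0]]}}

```text
t: 3.18
position: [0.4936, -0.0888, 0.2195]
eef_rot: [-2.526, -1.866, 0.001]
contact_force: [-0.5, 0.3, 0.7]
finger_gap: 0.747
```

>>> {"api": "jog_arm", "payload": {"series": [[0,0,0,0],[0,0,0,0],[0,0,0,0],[0,0,0,0],[0,0,0,0]], "grip": -0.4, "squeeze": 15}}

```text
t: 3.8
position: [0.4949, -0.0897, 0.2204]
eef_rot: [2.527, 1.865, 0.001]
contact_force: [-1.4, 0.4, 5.9]
finger_gap: 0.414
```

>>> {"api": "jog_arm", "payload": {"series": [[0,0,-0.02,0],[0,0,-0.06,0],[0,0,-0.1,0],[0,0,-0.13,0],[0,0,-0.14,0]]}}

```text
t: 4.42
position: [0.4949, -0.0897, 0.3614]
eef_rot: [2.525, 1.865, 0.002]
contact_force: [-1.0, -0.2, -0.9]
finger_gap: 0.417
```

>>> {"api": "jog_arm", "payload": {"series": [[0,0,0,10],[0,0,0,20],[0,0,0,30],[0,0,0,40],[0,0,0,50]]}}

```text
t: 5.05
position: [0.4941, -0.0894, 0.3581]
eef_rot: [-3.079, -0.614, 0.004]
contact_force: [-0.3, -0.1, -0.7]
finger_gap: 0.416
```

```bash
python3 - <<'E'
from h import *
from scipy.spatial.transform import Rotation as Ro
np.set_printoptions(precision=4,suppress=True)
st=robot.read_state();print(st['position'],st['finger_gap'],st['contact_force'])
M=Ro.from_rotvec(st['eef_rot']).as_matrix();print(np.degrees(np.arctan2(M[1,0],M[0,0])))
print('move',M.T@(np.array([.4628,.1266,.36])-st['position']))
s=snap('side','s2');cv2.imwrite('pics/s2c.png',cv2.resize(s['pixels'][60:270,230:430],None,fx=2.8,fy=2.8))
E
```

```text
[ 0.4941 -0.0894  0.3581] 0.4160282529979356 [-0.317  -0.1222 -0.7466]
22.54564523472734
move [ 0.0539 -0.2115 -0.0016]
```

View pics/s2c.png

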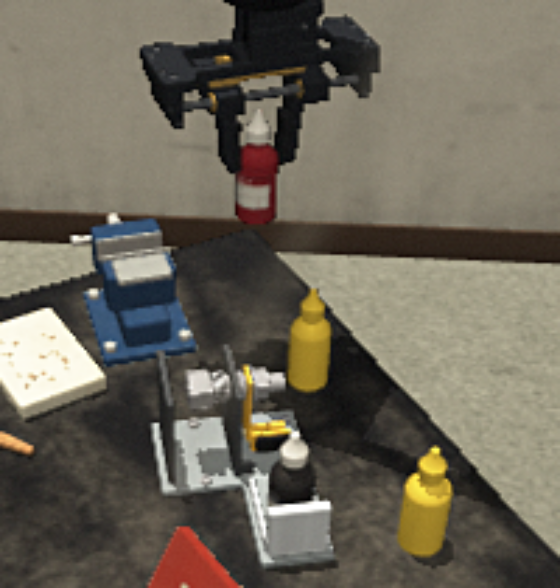

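The bottle is held upright between the fingers. I carry it over the bay.

>>> {"api": "jog_arm", "payload": {"series": [[0.012,-0.045,0,5],[0.025,-0.1,0,10.4],[0.039,-0.155,0,10.4],[0.05,-0.195,0,10.4],[0.054,-0.2115,0,10.4]]}}

```text
t: 5.72
position: [0.4612, 0.1281, 0.3587]
eef_rot: [-3.122, -0.349, 0.003]
contact_force: [-0.1, -0.8, -0.6]
finger_gap: 0.413
```

>>> {"api": "jog_arm", "payload": {"series": [[0,0,0.03,0],[0,0,0.07,0],[0,0,0.09,0],[0,0,0.09,0]]}}

```text
t: 6.22
position: [0.4612, 0.1257, 0.2676]
eef_rot: [-3.123, -0.342, 0.008]
contact_force: [-0.1, 0.1, -0.3]
finger_gap: 0.414
```

```bash
python3 - <<'E'
from h import *
from scipy.spatial.transform import Rotation as Ro
np.set_printoptions(precision=4,suppress=True)
st=robot.read_state();print(st['position'],st['finger_gap'],st['contact_force'])
M=Ro.from_rotvec(st['eef_rot']).as_matrix();print(np.degrees(np.arctan2(M[1,0],M[0,0])))
print('move',M.T@(np.array([.4628,.1266,.228])-st['position']))
s=snap('side','s3');cv2.imwrite('pics/s3c.png',cv2.resize(s['pixels'][100:270,250:410],None,fx=3.5,fy=3.5))
s=snap('wrist','w4')
E
```

```text
[0.4612 0.1257 0.2676] 0.4139029528889939 [-0.1045  0.0687 -0.3369]
12.511261376340219
move [ 0.0019 -0.0006  0.0396]
```

View pics/s3c.png

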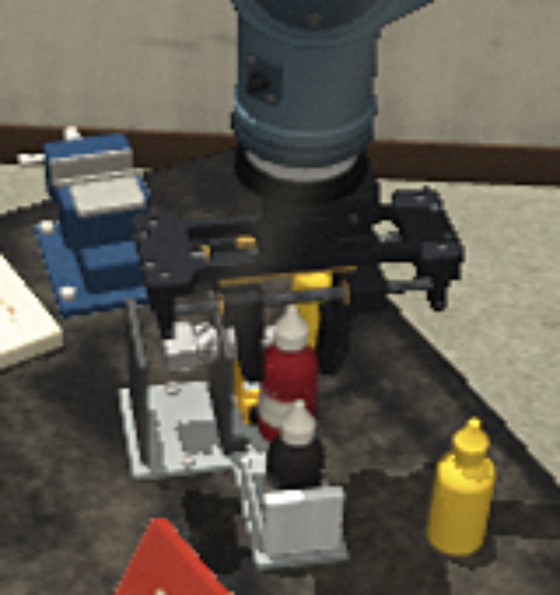

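View pics/w4.png

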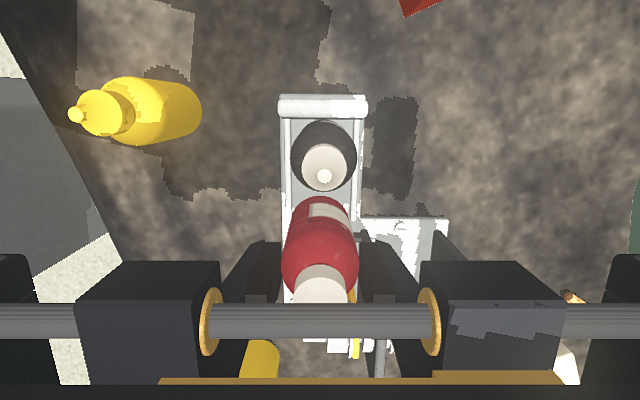

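>>> {"api": "jog_arm", "payload": {"series": [[0.0018,0,0.01,0],[0.0018,0,0.025,0],[0.0018,0,0.035,0],[0.0018,0,0.0385,0],[0.0018,0,0.0395,0]]}}

```text
t: 6.95
position: [0.4638, 0.1267, 0.2299]
eef_rot: [-3.123, -0.342, 0.001]
contact_force: [-0.2, 0.1, -1.3]
finger_gap: 0.415
```

```bash
python3 - <<'E'
from h import *
np.set_printoptions(precision=4,suppress=True)
st=robot.read_state();print(st['position'],st['finger_gap'],st['contact_force'],st['moment'])
s=snap('side','s4');cv2.imwrite('pics/s4c.png',cv2.resize(s['pixels'][130:270,270:390],None,fx=4.2,fy=4.2))
E
```

```text
[0.4638 0.1267 0.2299] 0.4151287710496517 [-0.1971  0.1347 -1.2546] [-0.05    0.0106  0.0183]
```

View pics/s4c.png

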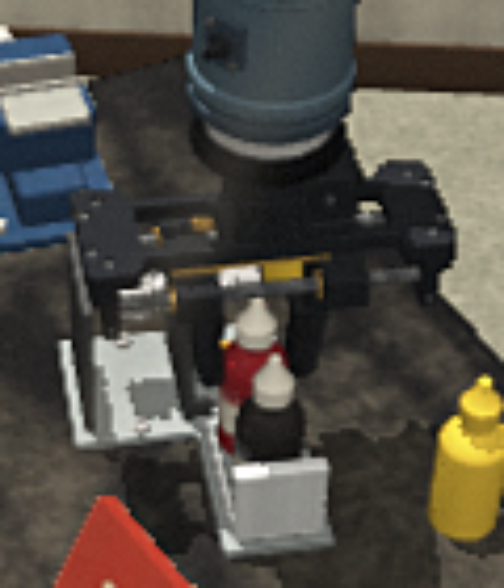

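>>> {"api": "jog_arm", "payload": {"series": [[0,0,0.001,0],[0,0,0.002,0],[0,0,0.002,0]]}}

```text
t: 7.38
position: [0.464, 0.1267, 0.2285]
eef_rot: [3.123, 0.342, 0.001]
contact_force: [0.8, -0.6, -0.5]
finger_gap: 0.412
```

>>> {"api": "jog_arm", "payload": {"series": [[0,0,0.001,0],[0,0,0.0015,0],[0,0,0.0015,0]]}}

```text
t: 7.75
position: [0.4642, 0.1268, 0.2283]
eef_rot: [3.123, 0.342, 0.001]
contact_force: [-5.5, -0.2, 15.8]
finger_gap: 0.415
```

>>> {"api": "jog_arm", "payload": {"series": [[-0.0005,0,-0.001,0],[-0.0005,0,-0.001,0]]}}

```text
t: 8.0
position: [0.4636, 0.1266, 0.2284]
eef_rot: [3.123, 0.342, 0.001]
contact_force: [-1.6, 0.4, 5.8]
finger_gap: 0.414
```

>>> {"api": "jog_arm", "payload": {"series": [[0,0,0,0],[0,0,0,0],[0,0,0,0],[0,0,0,0]], "grip": 0.3}}

```text
t: 8.5
position: [0.4633, 0.1266, 0.2276]
eef_rot: [-3.123, -0.341, 0.001]
contact_force: [1.1, -0.2, -0.2]
finger_gap: 0.65
```

>>> {"api": "jog_arm", "payload": {"series": [[0,0,-0.015,0],[0,0,-0.05,0],[0,0,-0.09,0],[0,0,-0.12,0],[0,0,-0.12,0]]}}

```text
t: 9.12
position: [0.4643, 0.1267, 0.3512]
eef_rot: [3.122, 0.342, 0.01]
contact_force: [0.5, -0.0, 0.2]
finger_gap: 0.647
```

```bash
python3 - <<'E'
from h import *
from scipy.spatial.transform import Rotation as Ro
np.set_printoptions(precision=4,suppress=True)
st=robot.read_state();print(st['position'],st['finger_gap'],st['contact_force'],st['joint_pos'])
M=Ro.from_rotvec(st['eef_rot']).as_matrix();print(np.degrees(np.arctan2(M[1,0],M[0,0])))
print('move to bolt',M.T@(np.array([.5337,.0872,.28])-st['position']))
s=snap('side','s5');cv2.imwrite('pics/s5c.png',cv2.resize(s['pixels'][130:270,270:390],None,fx=4.2,fy=4.2))
s=snap('wrist','w5')
E
```

```text
[0.4643 0.1267 0.3512] 0.6473527379809331 [ 0.5385 -0.0309  0.1542] [ 0.0191  0.0241  1.8925 -0.      1.2183 -0.1988]
12.48797857771887
move to bolt [0.0588 0.0535 0.0716]
```

View pics/s5c.png

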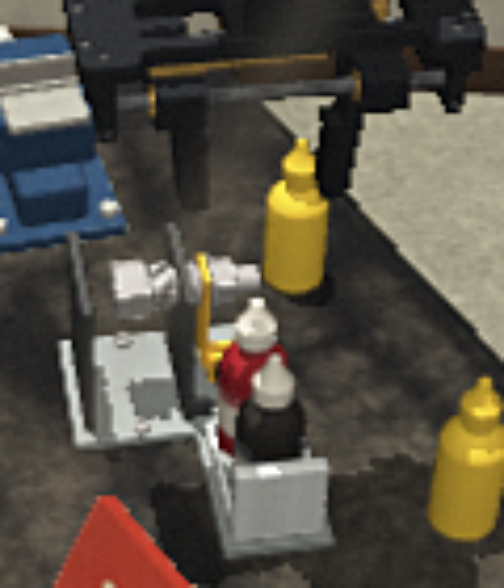

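View pics/w5.png

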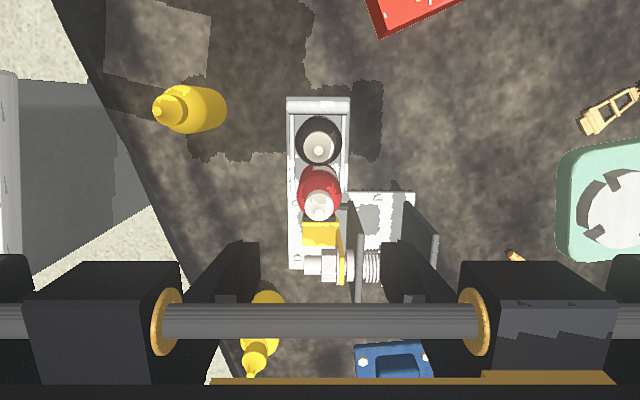

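>>> {"api": "jog_arm", "payload": {"series": [[0.002,0.01,0,-10],[0.004,0.02,0,-20],[0.006,0.03,0,-30],[0.008,0.04,0,-40],[0.009,0.0535,0,-50]], "grip": 0.0}}

```text
t: 9.85
position: [0.4832, 0.0761, 0.3459]
eef_rot: [-2.679, -1.636, 0.004]
contact_force: [0.1, -0.6, -0.2]
finger_gap: 0.502
```

>>> {"api": "jog_arm", "payload": {"series": [[0,0,0,-10],[0,0,0,-20],[0,0,0,-30],[0,0,0,-39.7],[0,0,0,-39.7]]}}

```text
t: 10.48
position: [0.4832, 0.0763, 0.3462]
eef_rot: [-1.974, -2.441, 0.003]
contact_force: [0.3, 0.2, 0.5]
finger_gap: 0.499
```

```bash
cat > q.py <<'E'
from h import *
from scipy.spatial.transform import Rotation as Ro
np.set_printoptions(precision=4,suppress=True)
O=np.array([.5034,.0806,0]);th=np.radians(12.2);RR=np.array([[np.cos(th),-np.sin(th),0],[np.sin(th),np.cos(th),0],[0,0,1]])
def rack(X): return RR.T@(np.array(X)-O)
def world(m): return O+RR@(np.array(m)/1000)
def st():
    s=robot.read_state();M=Ro.from_rotvec(s['eef_rot']).as_matrix()
    print('rack mm',rack(s['position'])*1000,'yaw',np.degrees(np.arctan2(M[1,0],M[0,0])),'F rack',RR.T@s['contact_force'],'gap mm',s['finger_gap']*88,'t',s['t']); return s,M
E
python3 - <<'E'
from q import *
s,M=st()
p=snap('wrist','w6')
for m in((31,0,97),(22,0,80),(0,-35,98),(0,35,98),(56,35,98),(-30,54,113)): print(m,proj(p,world(m)))
E
```

```text
rack mm [-20.6884   0.1029 346.1685] yaw 102.09064494613027 F rack [0.2897 0.0923 0.4817] gap mm 43.94368414390155 t 10.475
(31, 0, 97) [319.2956 272.878 ]
(22, 0, 80) [319.2794 252.4093]
(0, -35, 98) [271.183  235.2377]
(0, 35, 98) [367.2807 235.1019]
(56, 35, 98) [364.5326 302.5401]
(-30, 54, 113) [400.8647 201.2496]
```

View pics/w6.png

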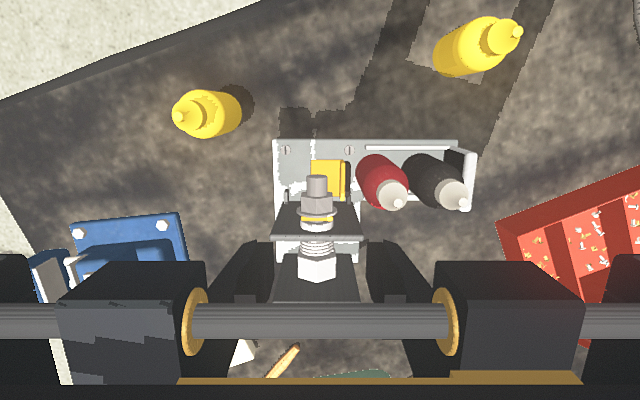

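```bash
python3 - <<'E'
from h import *
s=load('w6')
cv2.imwrite('pics/c6.png',cv2.resize(s['pixels'][160:300,250:410],None,fx=4.5,fy=4.2,interpolation=cv2.INTER_CUBIC))
E
```

```text
(no output)
```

View pics/c6.png

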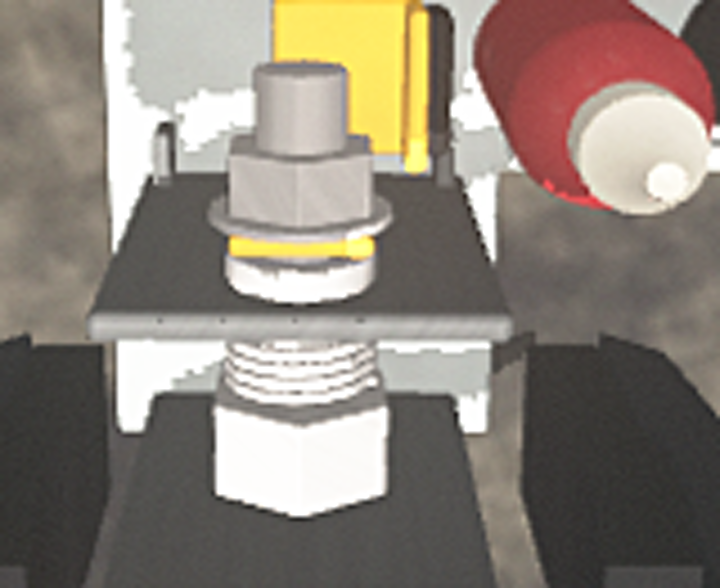

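The hex head shows centred at column 317 with the tool's middle at 320, so it stands about 1.7 mm to the rack's right of my estimate. I correct for that and go over it.

>>> {"api": "jog_arm", "payload": {"series": [[-0.001,0.02,0.01,0],[-0.0017,0.045,0.03,0],[-0.0017,0.052,0.055,0],[-0.0017,0.052,0.07,0],[-0.0017,0.052,0.07,0]]}}

```text
t: 11.15
position: [0.5339, 0.0856, 0.2761]
eef_rot: [-1.973, -2.441, 0.003]
contact_force: [-0.5, 0.7, 0.4]
finger_gap: 0.498
```

```bash
python3 - <<'E'
from q import *
s,M=st()
p=snap('wrist','w7');snap('side','s7');q=snap('scene','sc7')
cv2.imwrite('pics/sc7c.png',cv2.resize(q['pixels'][140:270,260:400],None,fx=4.5,fy=4.5,interpolation=cv2.INTER_CUBIC))
cv2.imwrite('pics/s7c.png',cv2.resize(load('s7')['pixels'][110:270,250:390],None,fx=4,fy=3.7,interpolation=cv2.INTER_CUBIC))
E
```

```text
rack mm [ 30.8447  -1.5067 276.1065] yaw 102.1006761217458 F rack [-0.3563  0.7941  0.4191] gap mm 43.85309962954578 t 11.15
```

View pics/w7.png

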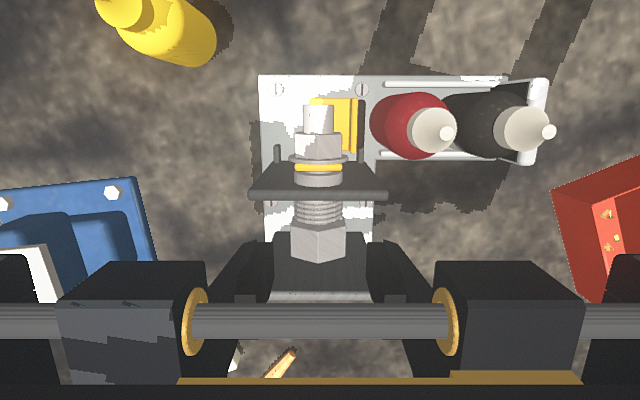

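View pics/sc7c.png

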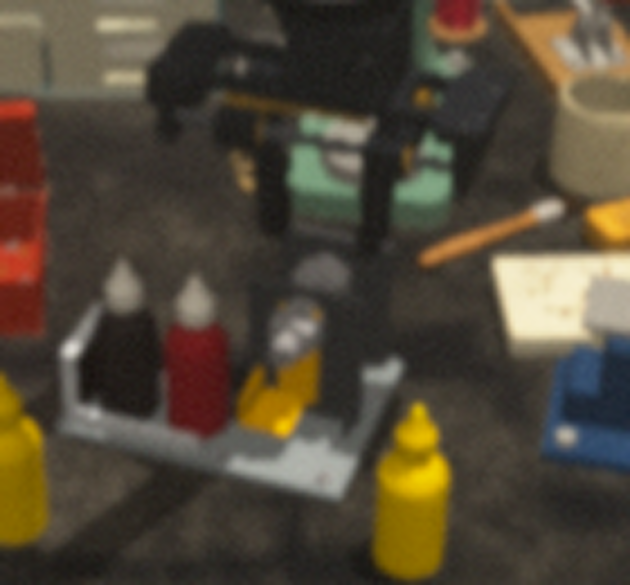

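View pics/s7c.png

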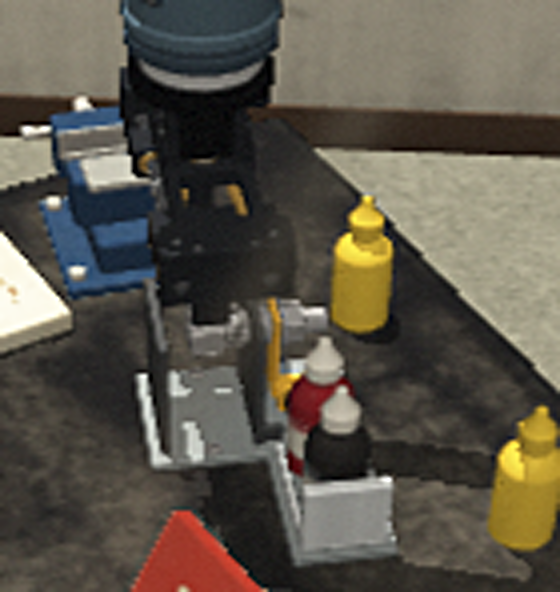

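>>> {"api": "jog_arm", "payload": {"series": [[-0.001,0,0.01,0],[-0.001,0,0.02,0],[-0.001,0,0.026,0],[-0.001,0,0.026,0]]}}

```text
t: 11.8
position: [0.5347, 0.0847, 0.2509]
eef_rot: [-1.973, -2.444, 0.001]
contact_force: [0.4, 0.2, 0.3]
finger_gap: 0.498
```

```bash
python3 - <<'E'
from q import *
s,M=st()
snap('side','s8')
cv2.imwrite('pics/s8c.png',cv2.resize(load('s8')['pixels'][170:250,270:350],None,fx=7,fy=7,interpolation=cv2.INTER_CUBIC))
E
```

```text
rack mm [ 31.4976  -2.6653 250.9038] yaw 102.1759545894689 F rack [0.3898 0.1353 0.2556] gap mm 43.82284231319573 t 11.8
```

View pics/s8c.png

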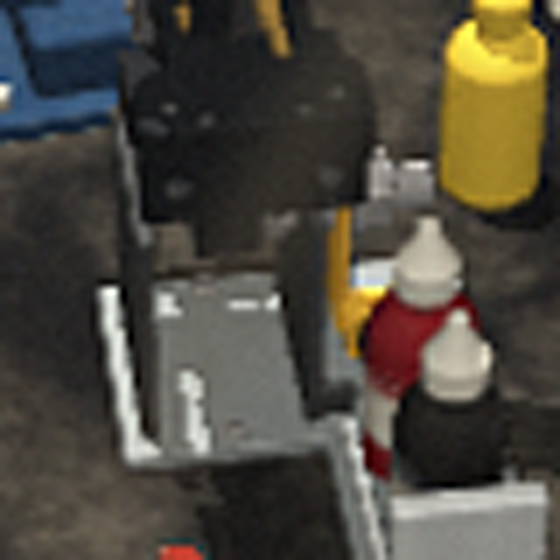

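>>> {"api": "jog_arm", "payload": {"series": [[-0.001,0,0,0],[-0.002,0,0,0],[-0.003,0,0,0],[-0.004,0,0,0]], "grip": -0.1, "squeeze": 60}}

```text
t: 12.35
position: [0.536, 0.0807, 0.2518]
eef_rot: [1.973, 2.444, 0.0]
contact_force: [-0.5, 0.7, -0.3]
finger_gap: 0.449
```

>>> {"api": "jog_arm", "payload": {"series": [[-0.001,0,0,0],[-0.001,0,0,0]]}}

```text
t: 12.6
position: [0.5361, 0.08, 0.2518]
eef_rot: [-1.973, -2.444, -0.001]
contact_force: [-1.0, 3.0, 1.0]
finger_gap: 0.449
```

```bash
python3 - <<'E'
from q import *
s,M=st()
E
```

```text
rack mm [ 31.8338  -7.4457 251.7645] yaw 102.17184413068978 F rack [-0.3221  3.0989  1.0196] gap mm 39.54849312258968 t 12.6
```

>>> {"api": "jog_arm", "payload": {"series": [[0.0015,0,0,0],[0.0015,0,0.0025,0],[-0.001,0,0.0025,0],[-0.001,0,0.0025,0]]}}

```text
t: 13.1
position: [0.536, 0.0796, 0.2487]
eef_rot: [-1.972, -2.442, -0.002]
contact_force: [-0.1, 6.3, -1.0]
finger_gap: 0.453
```

>>> {"api": "jog_arm", "payload": {"series": [[-0.0007,0,-0.001,0],[-0.0014,0,-0.002,0],[-0.0014,0,-0.002,0]]}}

```text
t: 13.48
position: [0.536, 0.0789, 0.2501]
eef_rot: [-1.971, -2.441, -0.003]
contact_force: [1.1, 9.4, -4.2]
finger_gap: 0.448
```

```bash
python3 - <<'E'
from q import *
s,M=st(); print(s['moment'])
w=snap('wrist','w9')
cv2.imwrite('pics/w9c.png',cv2.resize(w['pixels'][0:300,180:600],None,fx=1.8,fy=1.8,interpolation=cv2.INTER_CUBIC))
E
```

```text
rack mm [ 31.473   -8.5586 250.1442] yaw 102.15768568705865 F rack [ 3.0901  8.9017 -4.1752] gap mm 39.41199454329993 t 13.475
[ 1.6145 -0.1677 -0.071 ]
```

View pics/w9c.png

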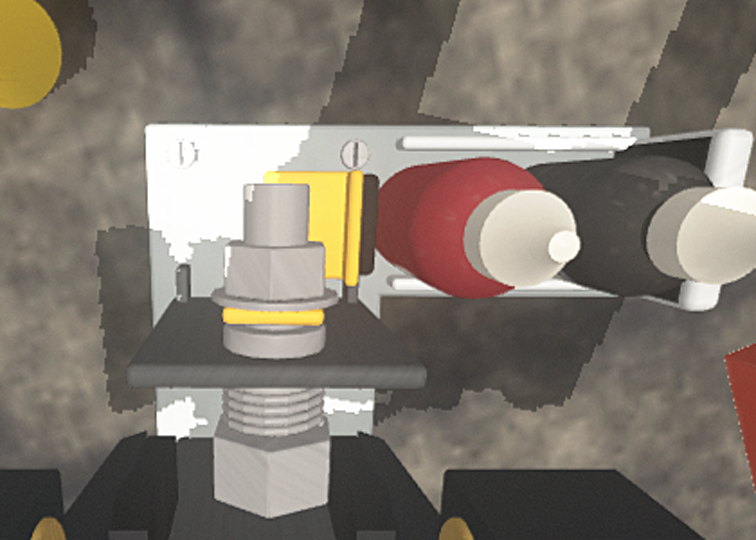

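>>> {"api": "jog_arm", "payload": {"series": [[-0.0008,0,-0.0012,0],[-0.0016,0,-0.0024,0],[-0.0016,0,-0.0024,0]]}}

```text
t: 13.9
position: [0.5358, 0.0779, 0.2522]
eef_rot: [-1.97, -2.44, -0.003]
contact_force: [0.3, 12.9, -5.3]
finger_gap: 0.452
```

```bash
cat >> q.py <<'E'
def look(n):
    s,M=st(); print(s['moment']); w=snap('wrist',n)
    cv2.imwrite(f'pics/{n}c.png',cv2.resize(w['pixels'][0:300,180:600],None,fx=1.8,fy=1.8,interpolation=cv2.INTER_CUBIC))
E
python3 -c "
from q import *
look('w10')"
```

```text
rack mm [ 31.1146  -9.5407 252.1588] yaw 102.1641254192234 F rack [ 3.0164 12.5586 -5.2885] gap mm 39.75326245693497 t 13.9
[ 2.154   0.0176 -0.0915]
```

View pics/w10c.png

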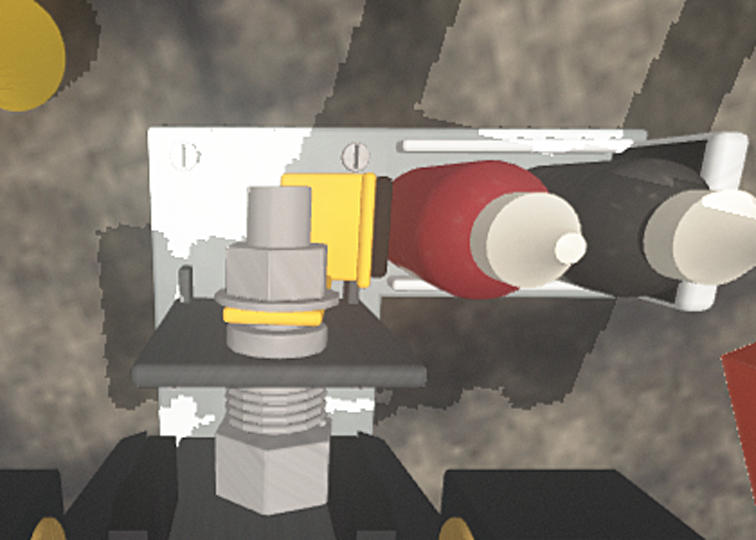

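The pad has swung left (its edge from x≈375 to 390) and begins to meet the red bottle. I continue along the arc.

>>> {"api": "jog_arm", "payload": {"series": [[-0.0008,0,-0.0012,0],[-0.0016,0,-0.0024,0],[-0.0016,0,-0.0024,0]]}}

```text
t: 14.32
position: [0.5358, 0.0766, 0.2543]
eef_rot: [-1.969, -2.439, -0.002]
contact_force: [-1.3, 15.4, -4.6]
finger_gap: 0.454
```

```bash
python3 -c "
from q import *
look('w11')"
```

```text
rack mm [ 30.8635 -10.765  254.3367] yaw 102.16987258942568 F rack [ 1.9535 15.3467 -4.5716] gap mm 39.98407592977513 t 14.325
[ 2.3612  0.1847 -0.0439]
```

View pics/w11c.png

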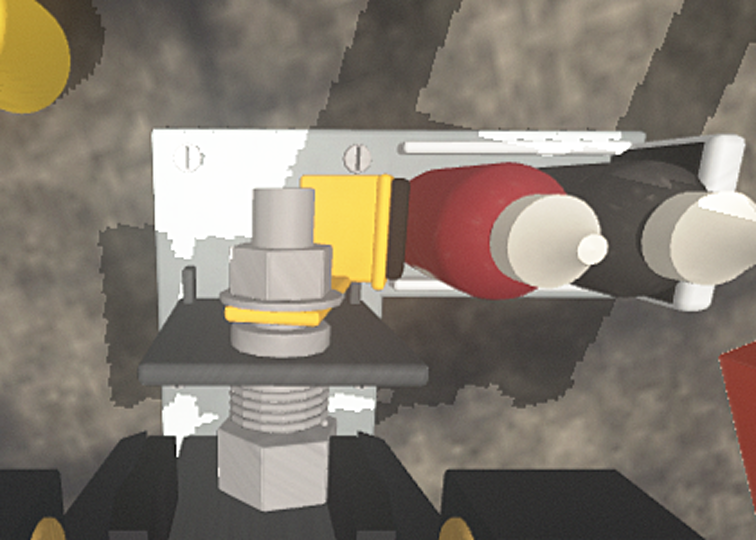

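>>> {"api": "jog_arm", "payload": {"series": [[-0.0007,0,-0.001,0],[-0.0014,0,-0.0018,0],[-0.0014,0,-0.0018,0]]}}

```text
t: 14.75
position: [0.5359, 0.0755, 0.256]
eef_rot: [-1.969, -2.438, -0.002]
contact_force: [-2.3, 16.4, -4.5]
finger_gap: 0.451
```

```bash
python3 -c "
from q import *
look('w12')"
```

```text
rack mm [ 30.7205 -11.839  256.0169] yaw 102.17061732353277 F rack [ 1.1669 16.5156 -4.5236] gap mm 39.6666201511282 t 14.75
[ 2.6149  0.3137 -0.1012]
```

View pics/w12c.png

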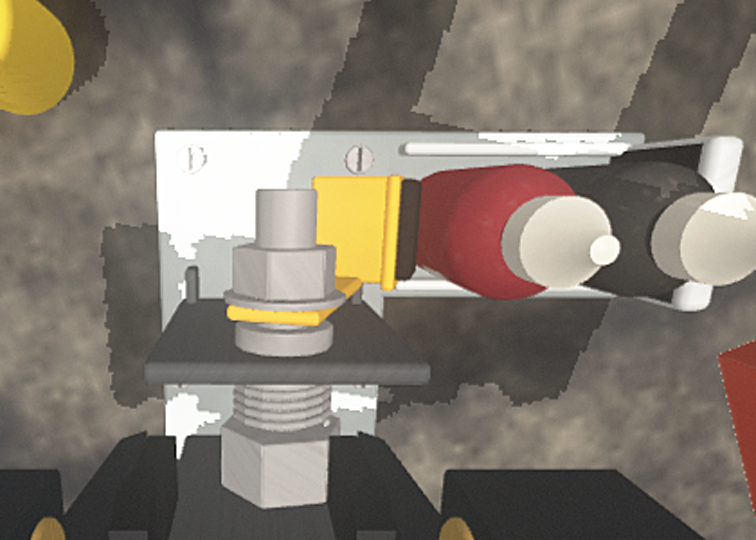

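>>> {"api": "jog_arm", "payload": {"series": [[-0.0007,0,-0.001,0],[-0.0014,0,-0.0018,0],[-0.0014,0,-0.0018,0]]}}

```text
t: 15.18
position: [0.536, 0.0746, 0.2576]
eef_rot: [-1.968, -2.437, -0.003]
contact_force: [-2.5, 18.3, -5.5]
finger_gap: 0.445
```

```bash
python3 -c "
from q import *
look('w13')"
```

```text
rack mm [ 30.5545 -12.7797 257.5937] yaw 102.17292002663811 F rack [ 1.475  18.4492 -5.4924] gap mm 39.174677684215155 t 15.175
[ 2.9748  0.3537 -0.0342]
```

View pics/w13c.png

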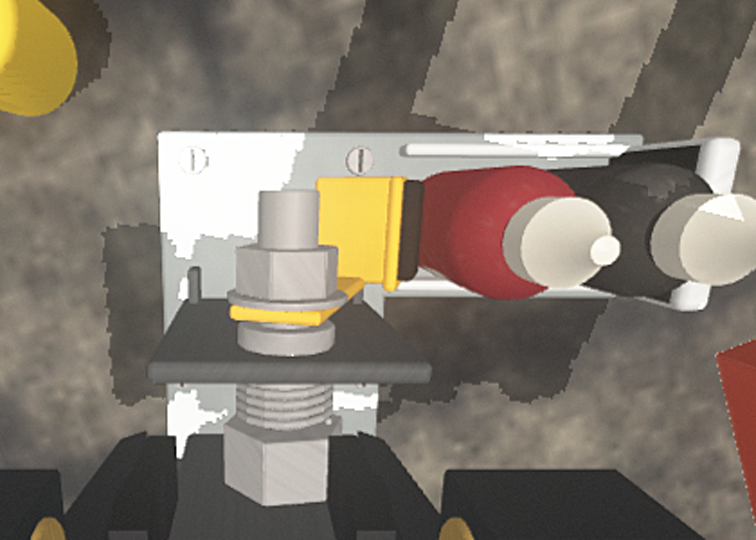

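```bash
python3 - <<'E'
from q import *
for n,r,b,st_,pd in(('w9',(565,245),None,(705,185),(378,225)),('w12',(604,250),(770,232),(703,185),(420,230)),('w13',(604,250),(770,232),(703,185),(421,230))):
    p=load(n)
    f=lambda q,z:rack(plane(p,180+q[0]/1.8,q[1]/1.8,z))*1000
    print(n,'red',f(r,.113),'stop',f(st_,.06),'pad',f(pd,.043))
p=load('w13');c=p['pixels'];cv2.imwrite('pics/w13d.png',cv2.resize(c[60:190,370:640],None,fx=2.9,fy=2.9,interpolation=cv2.INTER_CUBIC))
E
```

```text
w9 red [-28.8168  51.9822 113.    ] stop [-39.9184 115.0768  60.    ] pad [-28.3034  30.5975  43.    ]
w12 red [-28.4017  60.406  113.    ] stop [-41.2552 116.5195  60.    ] pad [-27.744   42.5219  43.    ]
w13 red [-28.4915  60.6281 113.    ] stop [-41.5507 117.0939  60.    ] pad [-27.9299  42.6165  43.    ]
```

View pics/w13d.png

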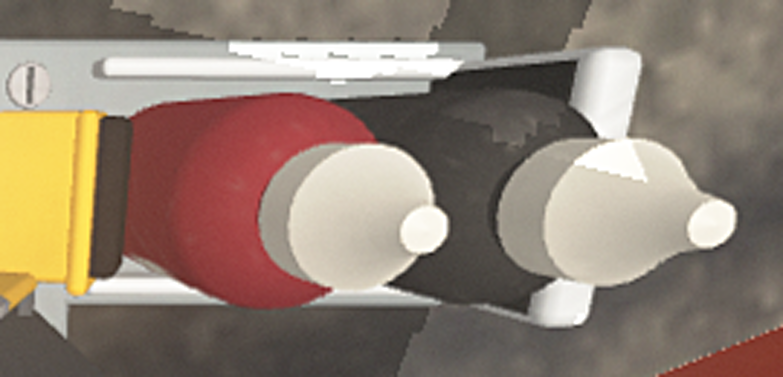

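>>> {"api": "jog_arm", "payload": {"series": [[0.001,0,0,0],[0.0015,0,0,0],[0.0015,0,0,0]], "grip": -0.18, "squeeze": 35}}

```text
t: 15.6
position: [0.5356, 0.0763, 0.2576]
eef_rot: [-1.967, -2.437, -0.003]
contact_force: [-2.5, 19.7, -4.5]
finger_gap: 0.409
```

```bash
python3 -c "
from q import *
look('w14')"
```

```text
rack mm [ 30.5263 -11.049  257.5845] yaw 102.18659867021098 F rack [ 1.7086 19.8121 -4.5312] gap mm 36.03406903629786 t 15.6
[ 3.1168  0.4507 -0.043 ]
```

View pics/w14c.png

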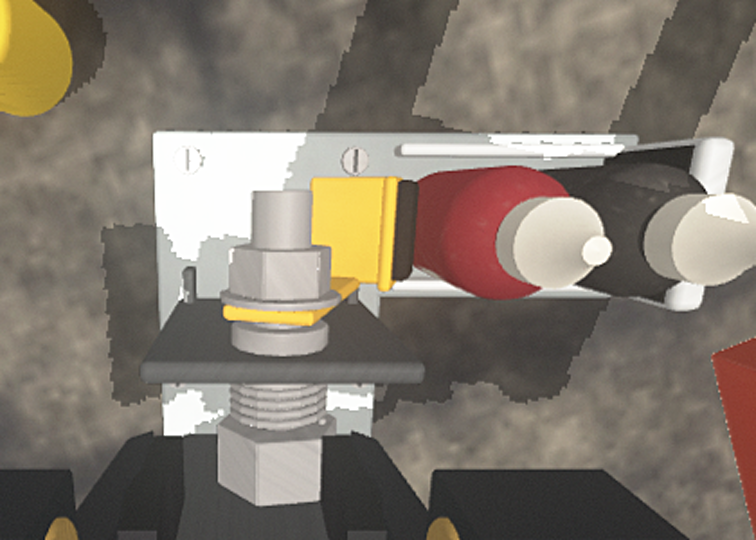

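>>> {"api": "jog_arm", "payload": {"series": [[0.001,0,0,0],[0.0017,0,0,0],[0.0017,0,0,0]], "grip": -0.26}}

```text
t: 16.02
position: [0.5352, 0.0779, 0.2576]
eef_rot: [-1.967, -2.437, -0.003]
contact_force: [-2.7, 18.6, -5.3]
finger_gap: 0.372
```

>>> {"api": "jog_arm", "payload": {"series": [[0.001,0,0,0],[0.0017,0,0,0],[0.0017,0,0,0]], "grip": -0.34}}

```text
t: 16.4
position: [0.5348, 0.0796, 0.2576]
eef_rot: [-1.967, -2.437, -0.003]
contact_force: [-3.3, 19.3, -4.5]
finger_gap: 0.334
```

```bash
python3 -c "
from q import *
look('w15')"
```

```text
rack mm [ 30.5333  -7.583  257.6215] yaw 102.185935631911 F rack [ 0.8057 19.5742 -4.4895] gap mm 29.36692408007444 t 16.4
[ 3.2568  0.4323 -0.0022]
```

View pics/w15c.png

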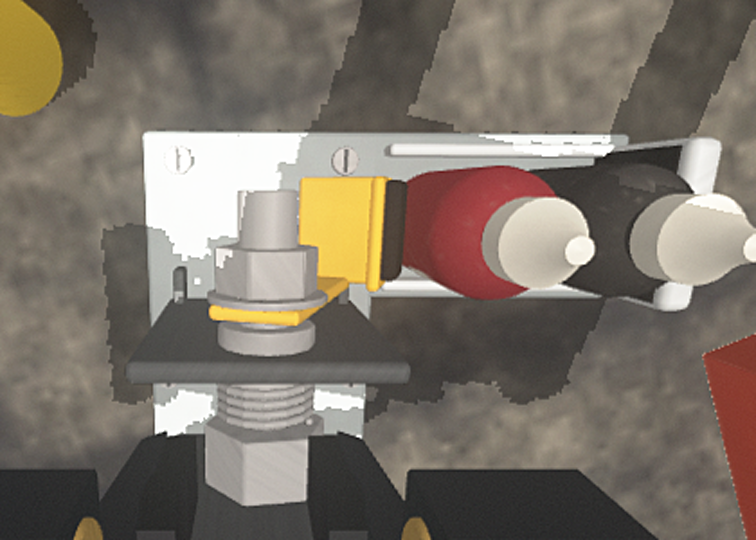

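>>> {"api": "jog_arm", "payload": {"series": [[0.001,0,0,0],[0.0017,0,0,0],[0.0017,0,0,0]], "grip": -0.42}}

```text
t: 16.82
position: [0.5345, 0.0813, 0.2576]
eef_rot: [-1.967, -2.437, -0.003]
contact_force: [-3.0, 18.9, -4.0]
finger_gap: 0.287
```

>>> {"api": "jog_arm", "payload": {"series": [[0.0006,0,0,0],[0.001,0,0,0],[0.001,0,0,0]], "grip": -0.47}}

```text
t: 17.2
position: [0.5343, 0.0824, 0.2576]
eef_rot: [-1.967, -2.437, -0.004]
contact_force: [-2.2, 20.3, -4.1]
finger_gap: 0.267
```

```bash
python3 -c "
from q import *
look('w16')"
```

```text
rack mm [ 30.5449  -4.7765 257.6277] yaw 102.18489528321197 F rack [ 2.1095 20.3205 -4.1032] gap mm 23.521557832095784 t 17.2
[ 3.3231  0.5136 -0.076 ]
```

View pics/w16c.png

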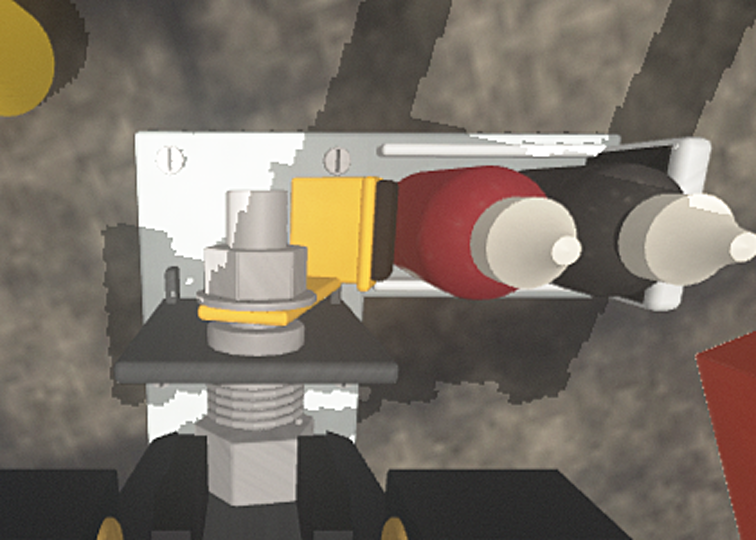

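>>> {"api": "jog_arm", "payload": {"series": [[0.0004,0,0,0],[0.0008,0,0,0],[0.0008,0,0,0]], "grip": -0.51}}

```text
t: 17.62
position: [0.5341, 0.0832, 0.2577]
eef_rot: [-1.967, -2.437, -0.004]
contact_force: [-2.6, 20.1, -4.8]
finger_gap: 0.246
```

>>> {"api": "jog_arm", "payload": {"series": [[0.0004,0,0,0],[0.0006,0,0,0],[0.0006,0,0,0]], "grip": -0.54}}

```text
t: 18.0
position: [0.534, 0.0837, 0.2577]
eef_rot: [-1.967, -2.437, -0.004]
contact_force: [-3.2, 20.3, -3.7]
finger_gap: 0.231
```

```bash
python3 -c "
from q import *
look('w17')"
```

```text
rack mm [ 30.5514  -3.4138 257.6782] yaw 102.17973693690654 F rack [ 1.1876 20.5271 -3.7054] gap mm 20.348399405653094 t 18.0
[ 3.3349  0.444  -0.0509]
```

View pics/w17c.png

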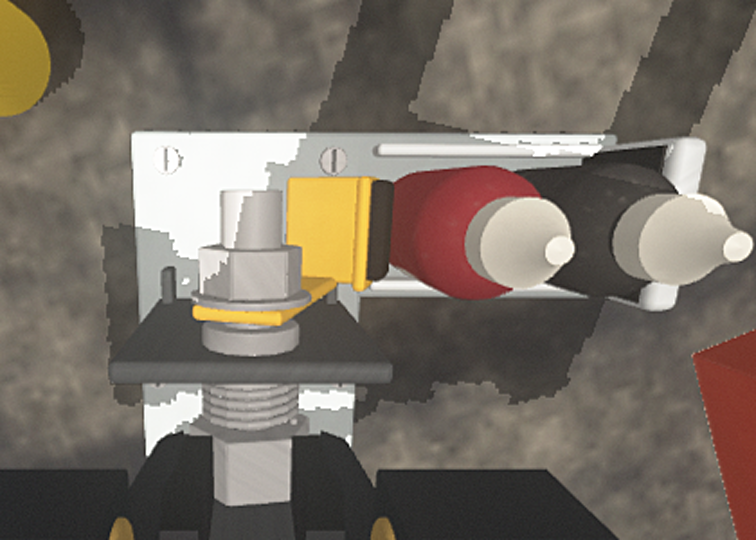

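>>> {"api": "jog_arm", "payload": {"series": [[0,0,0,0],[0,0,0,0],[0,0,0,0],[0,0,0,0]], "grip": -0.6, "squeeze": 40}}

```text
t: 18.55
position: [0.5339, 0.0839, 0.2577]
eef_rot: [-1.967, -2.437, -0.004]
contact_force: [-2.6, 21.8, -3.9]
finger_gap: 0.22
```

```bash
python3 -c "
from q import *
look('w18')"
```

```text
rack mm [ 30.5285  -3.2315 257.7199] yaw 102.17859324392137 F rack [ 2.0467 21.9004 -3.9052] gap mm 19.399351062503296 t 18.55
[ 3.5326  0.5734 -0.048 ]
```

View pics/w18c.png

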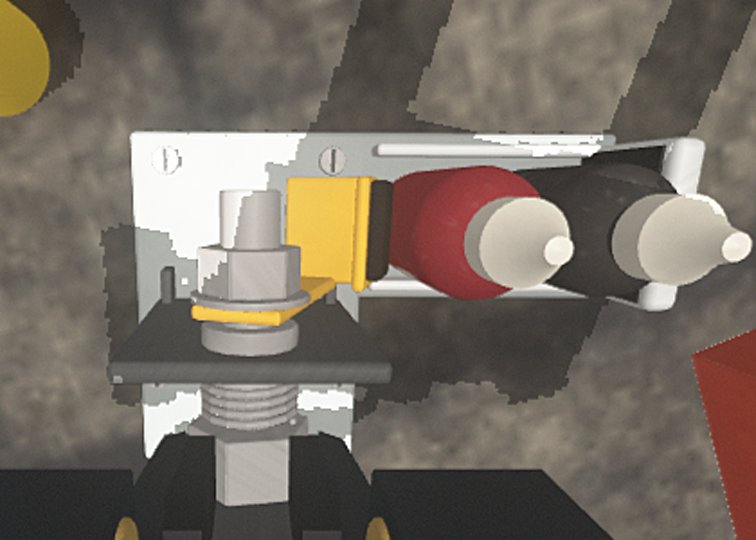

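Both fingers touch, but a gap of 19.4 mm means the tips hold only the very top of the hex, about 13 mm above its axis. I lifted too far while pushing. I'll open, back down the arc, and repeat with the fingers deeper.

>>> {"api": "jog_arm", "payload": {"series": [[-0.003,0,0,0],[-0.005,0,0,0],[-0.007,0,0,0],[-0.009,0,0,0],[-0.009,0,0,0]], "grip": -0.1, "squeeze": 60}}

```text
t: 19.23
position: [0.5379, 0.0715, 0.2598]
eef_rot: [-1.973, -2.444, -0.0]
contact_force: [-1.0, 3.0, 1.9]
finger_gap: 0.446
```

>>> {"api": "jog_arm", "payload": {"series": [[0.001,0,0.003,0],[0.003,0,0.006,0],[0.006,0,0.009,0],[0.008,0,0.0115,0],[0.008,0,0.0115,0]]}}

```text
t: 19.85
position: [0.5394, 0.0785, 0.2549]
eef_rot: [1.967, 2.438, 0.007]
contact_force: [-10.5, -3.2, 40.8]
finger_gap: 0.453
```

```bash
python3 -c "
from q import *
look('w19')"
```

```text
rack mm [ 34.7107  -9.6807 254.9358] yaw 102.1953371331368 F rack [-10.8998  -0.909   40.8423] gap mm 39.849080099838325 t 19.85
[0.3642 1.9117 0.2217]
```

View pics/w19c.png

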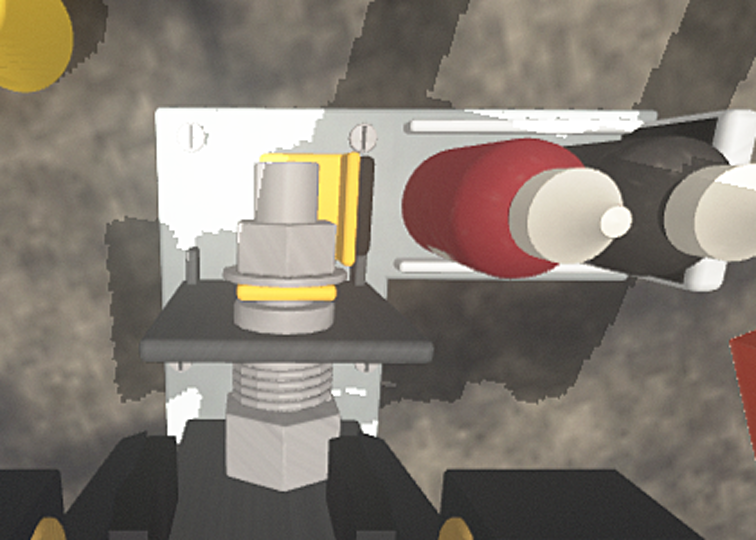

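>>> {"api": "jog_arm", "payload": {"series": [[0,0,-0.008,0],[0.002,0,-0.015,0],[0.005,0,-0.02,0],[0.006,0,-0.02,0],[0.006,0,-0.02,0]]}}

```text
t: 20.52
position: [0.5347, 0.0854, 0.2676]
eef_rot: [-1.972, -2.444, 0.001]
contact_force: [0.2, -0.1, 0.4]
finger_gap: 0.45
```

```bash
python3 -c "
from q import *
look('w20')"
```

```text
rack mm [ 31.6122  -1.9671 267.5758] yaw 102.19448160695768 F rack [ 0.2026 -0.1086  0.4455] gap mm 39.58239476902385 t 20.525
[ 0.0172 -0.0361 -0.0006]
```

View pics/w20c.png

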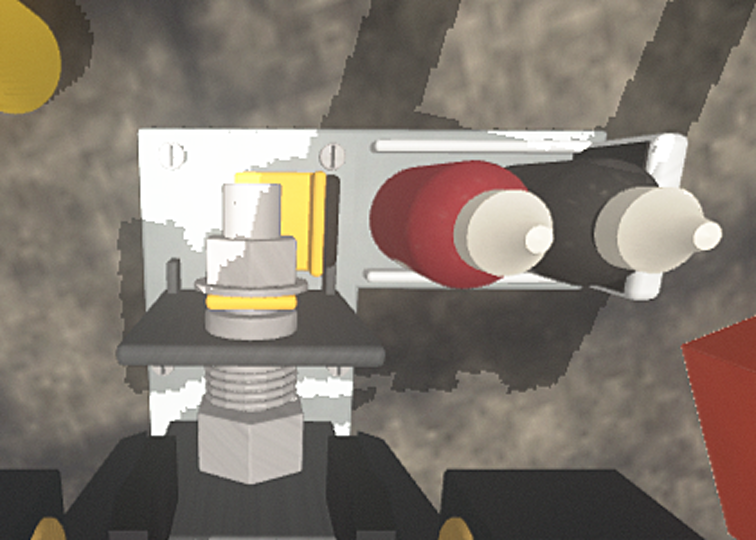

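>>> {"api": "jog_arm", "payload": {"series": [[0,0,0.01,0],[0,0,0.018,0],[0,0,0.0215,0],[-0.002,0,0.0215,0],[-0.0045,0,0.0215,0]]}}

```text
t: 21.2
position: [0.5361, 0.0807, 0.2468]
eef_rot: [1.973, 2.444, 0.0]
contact_force: [1.4, 0.0, 0.1]
finger_gap: 0.448
```

>>> {"api": "jog_arm", "payload": {"series": [[-0.001,0,0,0],[-0.0012,0,0,0]]}}

```text
t: 21.45
position: [0.5362, 0.0801, 0.2468]
eef_rot: [-1.973, -2.444, -0.002]
contact_force: [-0.2, 4.5, 0.2]
finger_gap: 0.451
```

```bash
python3 -c "
from q import *
st()"
```

```text
rack mm [ 31.9136  -7.4555 246.7813] yaw 102.16623568378029 F rack [0.7901 4.4076 0.1511] gap mm 39.65337503479633 t 21.45
```

>>> {"api": "jog_arm", "payload": {"series": [[-0.001,0,0,0],[-0.002,0,-0.0007,0],[-0.0027,0,-0.0015,0],[-0.0027,0,-0.0015,0]]}}

```text
t: 21.95
position: [0.5363, 0.0791, 0.2476]
eef_rot: [-1.972, -2.442, -0.005]
contact_force: [1.9, 14.3, -3.5]
finger_gap: 0.451
```

```bash
python3 -c "
from q import *
look('w21')"
```

```text
rack mm [ 31.8203  -8.4632 247.5646] yaw 102.16351936831978 F rack [ 4.8449 13.6066 -3.5395] gap mm 39.688477474777855 t 21.95
[ 2.2744 -0.2774 -0.1473]
```

View pics/w21c.png

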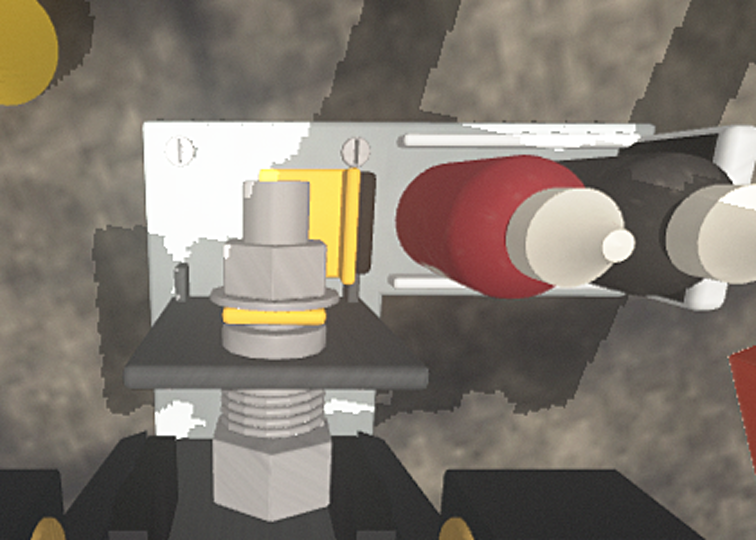

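>>> {"api": "jog_arm", "payload": {"series": [[-0.0005,0,-0.0008,0],[-0.001,0,-0.0016,0],[-0.001,0,-0.0016,0]]}}

```text
t: 22.38
position: [0.5364, 0.0785, 0.2489]
eef_rot: [-1.971, -2.441, -0.006]
contact_force: [2.6, 15.2, -5.9]
finger_gap: 0.453
```

>>> {"api": "jog_arm", "payload": {"series": [[-0.0005,0,-0.0008,0],[-0.001,0,-0.0015,0],[-0.001,0,-0.0015,0]]}}

```text
t: 22.75
position: [0.5365, 0.0778, 0.2504]
eef_rot: [-1.971, -2.441, -0.007]
contact_force: [1.9, 18.3, -5.5]
finger_gap: 0.45
```

```bash
python3 -c "
from q import *
look('w22')"
```

```text
rack mm [ 31.7374  -9.6918 250.379 ] yaw 102.15949420136263 F rack [ 5.6984 17.4706 -5.4792] gap mm 39.61468689487644 t 22.75
[ 2.9277 -0.3379 -0.1332]
```

View pics/w22c.png

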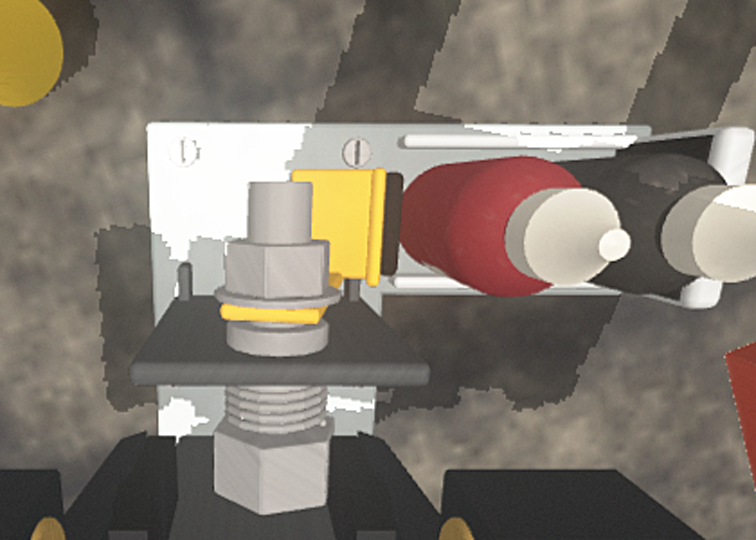

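>>> {"api": "jog_arm", "payload": {"series": [[-0.0006,0,-0.0007,0],[-0.0012,0,-0.0013,0],[-0.0012,0,-0.0013,0]]}}

```text
t: 23.18
position: [0.5366, 0.0771, 0.2517]
eef_rot: [-1.97, -2.44, -0.007]
contact_force: [2.0, 21.4, -4.5]
finger_gap: 0.451
```

```bash
python3 -c "
from q import *
look('w23')"
```

```text
rack mm [ 31.7307 -10.4715 251.6993] yaw 102.16314494539021 F rack [ 6.5082 20.4879 -4.4989] gap mm 39.716472964049686 t 23.175
[ 3.3573 -0.2752 -0.1395]
```

View pics/w23c.png

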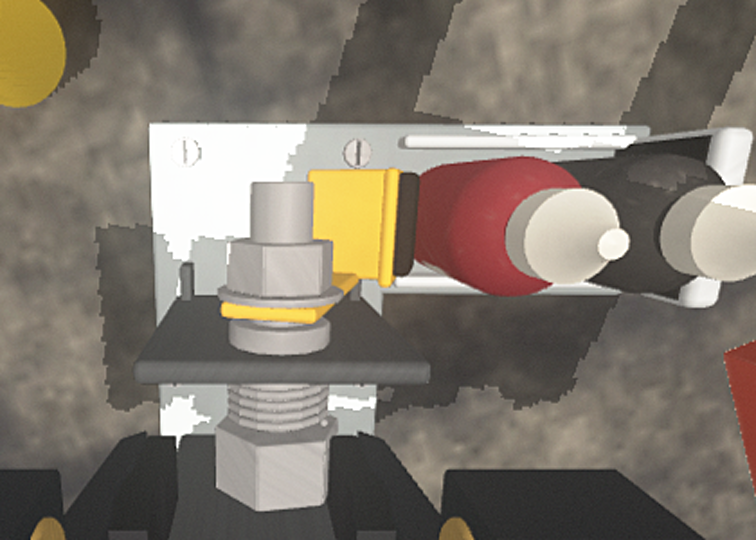

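>>> {"api": "jog_arm", "payload": {"series": [[-0.0007,0,-0.0005,0],[-0.0014,0,-0.001,0],[-0.0014,0,-0.001,0]]}}

```text
t: 23.6
position: [0.5365, 0.0764, 0.2523]
eef_rot: [-1.969, -2.439, -0.008]
contact_force: [1.1, 24.5, -6.2]
finger_gap: 0.45
```

```bash
python3 -c "
from q import *
look('w24')"
```

```text
rack mm [ 31.4822 -11.1523 252.3454] yaw 102.15893749269641 F rack [ 6.2004 23.6813 -6.2019] gap mm 39.58506890731391 t 23.6
[ 3.9039 -0.1809 -0.2331]
```

View pics/w24c.png

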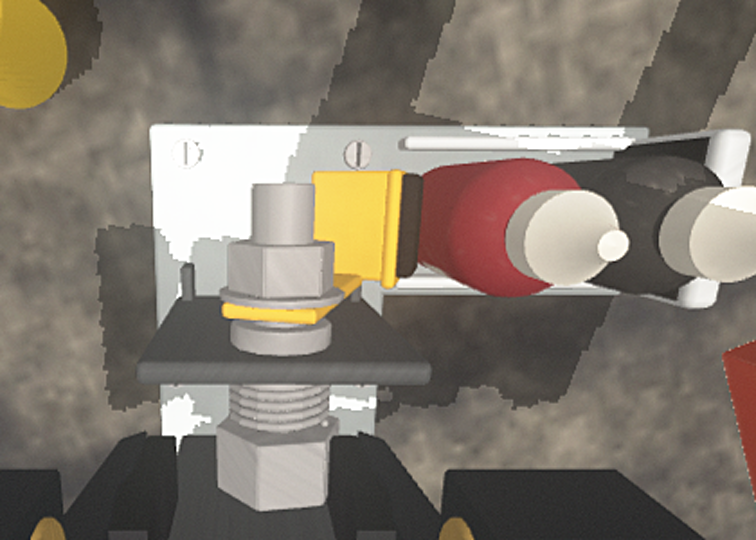

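>>> {"api": "jog_arm", "payload": {"series": [[-0.0005,0,-0.0005,0],[-0.001,0,-0.001,0],[-0.001,0,-0.001,0]]}}

```text
t: 24.02
position: [0.5363, 0.0758, 0.253]
eef_rot: [-1.968, -2.438, -0.008]
contact_force: [-0.7, 25.8, -6.6]
finger_gap: 0.451
```

>>> {"api": "jog_arm", "payload": {"series": [[0.001,0,0,0],[0.0017,0,0,0],[0.0017,0,0,0]], "grip": -0.18}}

```text
t: 24.4
position: [0.536, 0.0775, 0.253]
eef_rot: [-1.968, -2.438, -0.008]
contact_force: [0.7, 26.5, -6.2]
finger_gap: 0.412
```

>>> {"api": "jog_arm", "payload": {"series": [[0.001,0,0,0],[0.0017,0,0,0],[0.0017,0,0,0]], "grip": -0.26}}

```text
t: 24.78
position: [0.5356, 0.0793, 0.2531]
eef_rot: [-1.968, -2.438, -0.008]
contact_force: [-0.0, 27.4, -5.6]
finger_gap: 0.371
```

```bash
python3 -c "
from q import *
look('w25')"
```

```text
rack mm [ 31.1937  -8.1148 253.0605] yaw 102.18200780659254 F rack [ 5.7782 26.7331 -5.5551] gap mm 32.6505294265678 t 24.775
[ 4.3523  0.0061 -0.0871]
```

View pics/w25c.png

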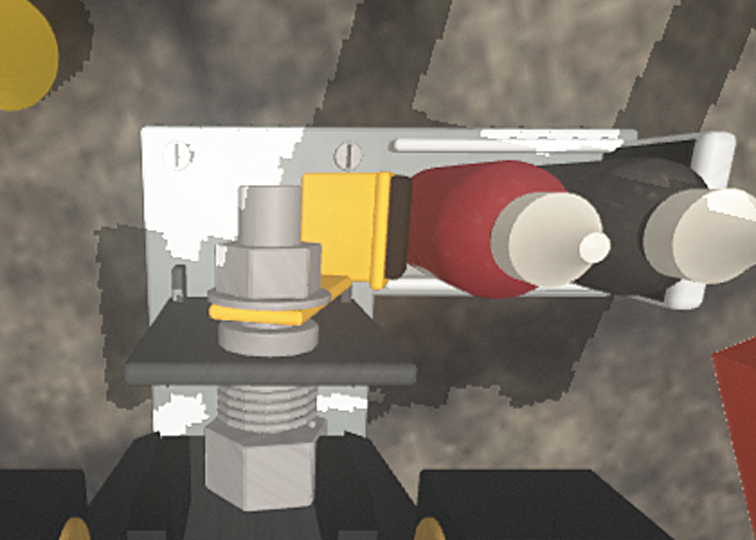

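>>> {"api": "jog_arm", "payload": {"series": [[0.001,0,0,0],[0.0017,0,0,0],[0.0017,0,0,0]], "grip": -0.34, "squeeze": 50}}

```text
t: 25.2
position: [0.5352, 0.0809, 0.2531]
eef_rot: [-1.968, -2.438, -0.008]
contact_force: [-1.0, 27.2, -6.3]
finger_gap: 0.334
```

>>> {"api": "jog_arm", "payload": {"series": [[0.0005,0,0,0],[0.001,0,0,0],[0.001,0,0,0]], "grip": -0.39}}

```text
t: 25.58
position: [0.535, 0.082, 0.2531]
eef_rot: [-1.968, -2.438, -0.008]
contact_force: [0.6, 26.9, -5.5]
finger_gap: 0.305
```

```bash
python3 -c "
from q import *
look('w26')"
```

```text
rack mm [ 31.1963  -5.3121 253.0628] yaw 102.18038132693864 F rack [ 6.2759 26.1516 -5.475 ] gap mm 26.810938392921543 t 25.575
[ 4.4698  0.0365 -0.1279]
```

View pics/w26c.png

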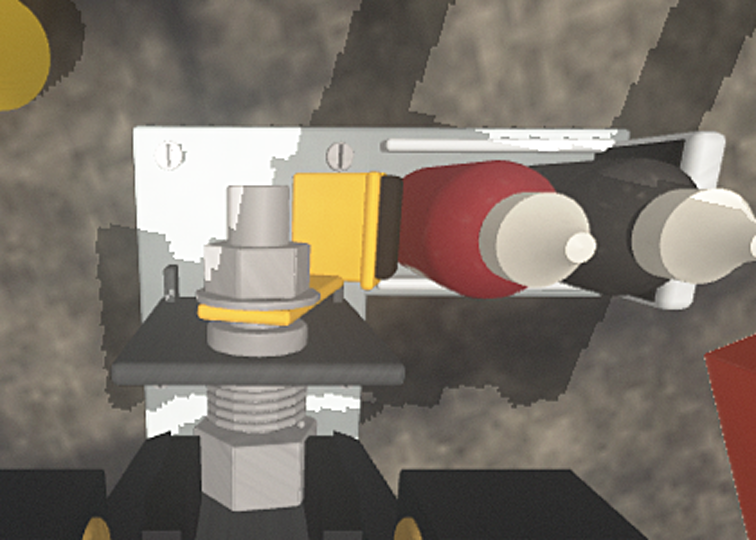

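>>> {"api": "jog_arm", "payload": {"series": [[0.0005,0,0,0],[0.0009,0,0,0],[0.0009,0,0,0]], "grip": -0.43}}

```text
t: 26.0
position: [0.5349, 0.0827, 0.2531]
eef_rot: [-1.968, -2.438, -0.008]
contact_force: [0.0, 26.5, -6.0]
finger_gap: 0.287
```

>>> {"api": "jog_arm", "payload": {"series": [[0.0003,0,0,0],[0.0005,0,0,0],[0.0005,0,0,0]], "grip": -0.46}}

```text
t: 26.38
position: [0.5348, 0.083, 0.2531]
eef_rot: [-1.968, -2.438, -0.007]
contact_force: [-0.9, 24.1, -5.9]
finger_gap: 0.273
```

>>> {"api": "jog_arm", "payload": {"series": [[0,0,0,0],[0,0,0,0],[0,0,0,0]], "grip": -0.52}}

```text
t: 26.75
position: [0.5348, 0.083, 0.2531]
eef_rot: [-1.968, -2.438, -0.008]
contact_force: [-0.7, 26.1, -5.8]
finger_gap: 0.271
```

```bash
python3 -c "
from q import *
look('w27')"
```

```text
rack mm [ 31.203   -4.3256 253.0891] yaw 102.17592878360672 F rack [ 4.8658 25.6188 -5.8479] gap mm 23.8672973201494 t 26.75
[ 4.0772 -0.0464 -0.1087]
```

View pics/w27c.png

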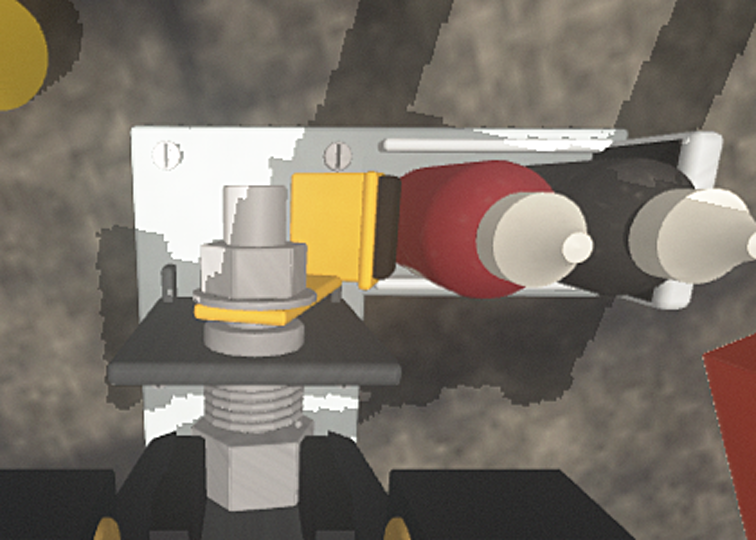

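>>> {"api": "jog_arm", "payload": {"series": [[0,0,0,0],[0,0,0,0],[0,0,0,0],[0,0,0,0]], "grip": -0.7}}

```text
t: 27.3
position: [0.5348, 0.083, 0.2531]
eef_rot: [-1.968, -2.438, -0.008]
contact_force: [0.6, 24.8, -6.9]
finger_gap: 0.278
```

```bash
python3 - <<'E'
from q import *
look('w28')
a=snap('side','s28');b=snap('scene','sc28')
cv2.imwrite('pics/s28c.png',cv2.resize(a['pixels'][170:270,290:370],None,fx=7,fy=6,interpolation=cv2.INTER_CUBIC))
cv2.imwrite('pics/sc28c.png',cv2.resize(b['pixels'][180:250,265:365],None,fx=7,fy=7,interpolation=cv2.INTER_CUBIC))
E
```

```text
rack mm [ 31.2244  -4.3305 253.1119] yaw 102.17569221627345 F rack [ 5.7821 24.1388 -6.9295] gap mm 24.47954927609738 t 27.3
[ 4.0213  0.0021 -0.1646]
```

View pics/w28c.png

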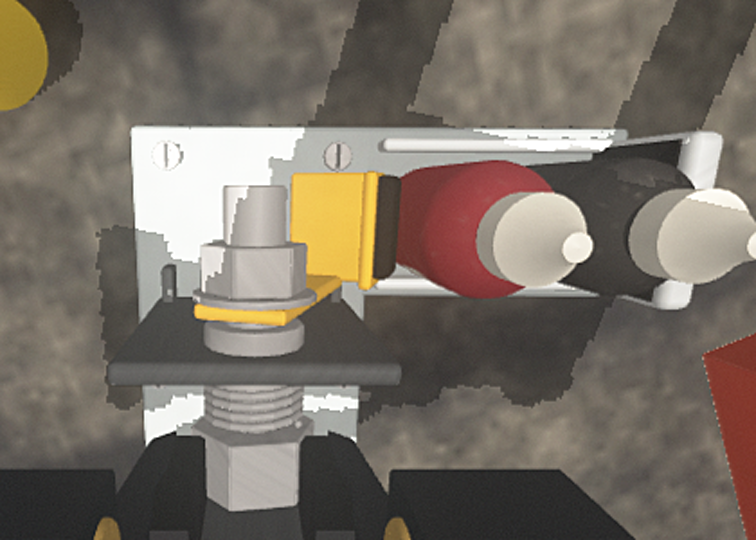

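View pics/s28c.png

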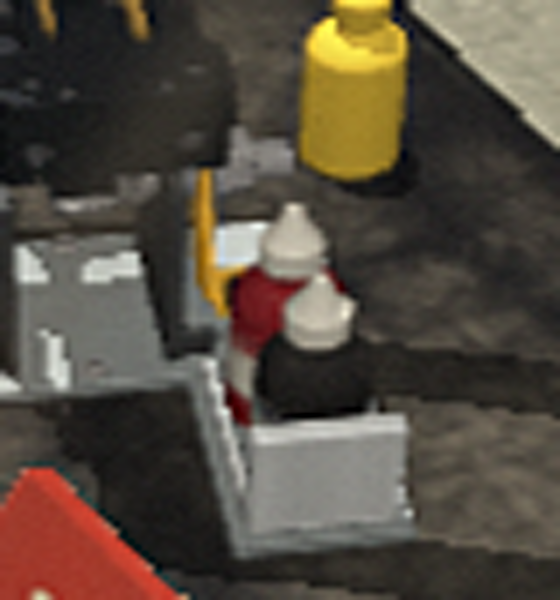

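View pics/sc28c.png

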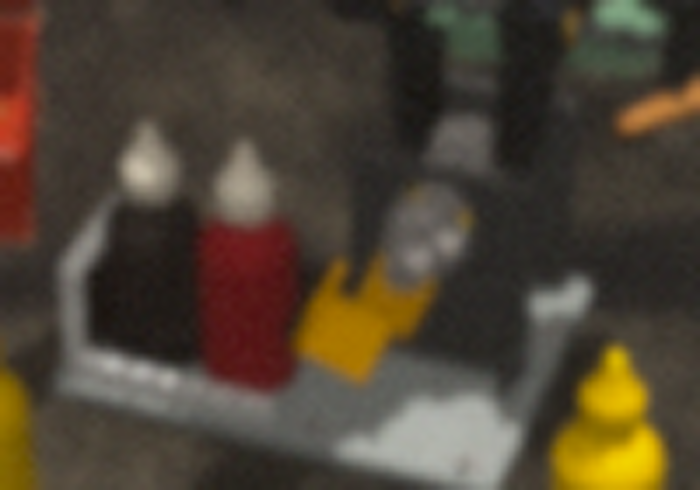

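```bash
python3 - <<'E'
from q import *
a=load('s28');b=load('sc28');w=load('w28')
B=tri((a,290+319/7,170+280/6),(b,265+147/7,180+122/7));R=tri((a,290+293/7,170+205/6),(b,265+243/7,180+142/7))
print('black',rack(B[0])*1e3,B[1],'red',rack(R[0])*1e3,R[1])
f=lambda q,z:rack(plane(w,180+q[0]/1.8,q[1]/1.8,z))*1e3
R2=f((578,247),.113);print('red w',R2,'stop',f((690,140),.06),'pad face',f((401,230),.043))
cv2.imwrite('pics/w28d.png',cv2.resize(w['pixels'][60:190,350:640],None,fx=2.7,fy=2.7,interpolation=cv2.INTER_CUBIC))
for m in((-30,56,113),(-30,63,113),(-30,100,113)): print(m,proj(w,world(m)),proj(a,world(m)),proj(b,world(m)))
E
```

```text
black [-29.624  100.2573 111.0182] [np.float64(0.0012962200661191497), np.float64(0.0012962200661191465)] red [-29.7624  62.3669 112.2613] [np.float64(0.00048775124796452546), np.float64(0.0004877512479645039)]
red w [-28.4715  61.2779 113.    ] stop [-52.0417 116.4199  60.    ] pad face [-26.9805  43.7932  43.    ]
(-30, 56, 113) [486.8907 132.8455] [331.2453 201.8301] [301.9021 200.7371]
(-30, 63, 113) [506.6098 132.8381] [331.8756 203.9422] [299.2785 200.1683]
(-30, 100, 113) [610.4794 132.7993] [335.3184 215.4778] [285.5795 197.1984]
```

View pics/w28d.png

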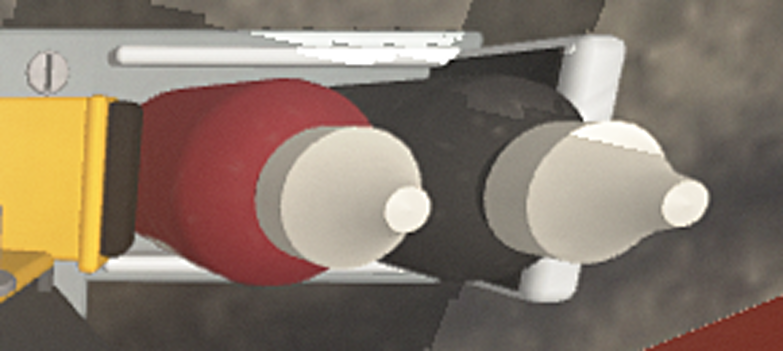

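>>> {"api": "jog_arm", "payload": {"series": [[-0.0004,0,0,0],[-0.0008,0,0,0],[-0.001,0,0,0],[-0.001,0,0,0],[-0.001,0,0,0]]}}

```text
t: 28.08
position: [0.5349, 0.0826, 0.2531]
eef_rot: [-1.967, -2.437, -0.009]
contact_force: [-0.4, 28.4, -5.5]
finger_gap: 0.276
```

>>> {"api": "jog_arm", "payload": {"series": [[0,0,0,0],[0,0,0,0],[0,0,0,0],[0,0,0,0],[0,0,0,0]]}}

```text
t: 28.7
position: [0.5349, 0.0826, 0.2531]
eef_rot: [-1.967, -2.437, -0.009]
contact_force: [-0.4, 29.4, -5.5]
finger_gap: 0.275
```

```bash
python3 - <<'E'
from q import *
look('w29')
w=load('w29')
f=lambda q,z:rack(plane(w,180+q[0]/1.8,q[1]/1.8,z))*1e3
cv2.imwrite('pics/w29d.png',cv2.resize(w['pixels'][60:300,250:490],None,fx=2.5,fy=2.5,interpolation=cv2.INTER_CUBIC))
E
```

```text
rack mm [ 31.2012  -4.6593 253.1002] yaw 102.17591184065708 F rack [ 5.8645 28.8585 -5.5338] gap mm 24.23106022011234 t 28.7
[ 4.6469  0.0369 -0.1249]
```

View pics/w29d.png

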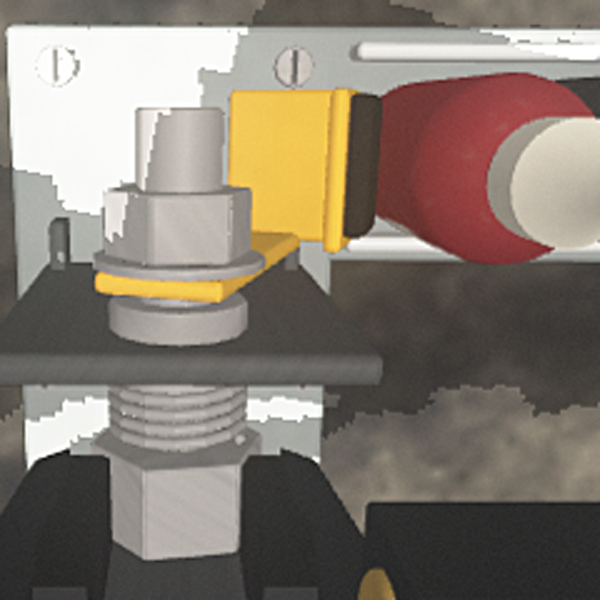

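The view is stable. The hex is held between both fingers, the pad lies on the red bottle, and the gap and force are steady. I hand in.

```bash
python3 - <<'E'
from q import *
st(); print(robot.job_done()); st()
E
```

```text
rack mm [ 31.187   -4.6679 253.0831] yaw 102.1718269873851 F rack [ 5.6464 29.3443 -5.1432] gap mm 24.367850013350704 t 28.75
the job is handed in; nothing more can be done
None
the job is handed in; nothing more can be done
```

The red bottle stands upright on the shelf beside the black one. The keeper is turned and held: both fingers grip the bolt head, and the pad presses the two bottles against the end stop. I handed in at about 28.8 s.

- **Bottles:** in rack coordinates, red is at y ≈ 62.4 mm and black at y ≈ 100.3 mm. That is where they should be when touching each other and the stop.
- **Pad:** its face measured y ≈ 44 mm, which matches the red bottle's side. The sideways push on the tool rose from about 20 N to 26 N as it made contact.
- **Hold at hand-in:** finger opening was steady at 24 mm, with 50 N squeeze and about 29 N sideways push. I did not read anything during the second after handing in.

**What did not go cleanly:**
- **Turning method:** the interface cannot tilt the tool. I turned the bolt by pushing sideways and lifting with the left fingertip, then closed the right finger on it.
- **First try:** it gripped only the top edge of the hex. When I backed off, the finger slipped over the head, the keeper sprang back, and a fingertip pressed on the head with about 41 N until I raised it. The second try gripped deeper, with the fingertips about 10 mm above the bolt's axis. That is firmer, but still only on the upper part of the head.
- **Measurement:** the wrist camera put the bolt about 1.7 mm to the rack's right of my first estimate, and I corrected for it.

I did not touch any of the other things on the table.

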